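Change over a V-block drilling fixture

TASK

Change over the drilling fixture: swing its blue hold-down frame fully up, move both finished brass shafts out of the fixture so that they lie flat in the flat tray, and pick every steel blank shaft out of the crate and lay each one in a V station of its own, so that its round part is seated on both V rests with one square collar clear of them at either end. When all blanks are seated, swing the frame fully down again over them; leave the rusty strip and the bolt in the crate and do not disturb the other things on the bench.

Things in the scene. Friction and masses are not known exactly. Their poses are not given: they have to be found in the camera images.
- fixture: Fixed fixture: grey plate 245x285x12 mm, three V stations 80 mm apart in y. Each station: two 90-degree V rests (mouth 40 mm wide, 69 mm above the bench), 20 mm long in x, centred 46 mm before and behind its middle; between them a 72 mm gap, free down to the plate. Two 100 mm high hinge posts at x +105, y +-116 mm. Origin: on the bench under the middle station; +x towards the hinge, away from the robot.
- keeper (a joint): Blue hold-down frame (side arms at y +-128 mm of the fixture, cross bar) hinged at the back about the fixture's y: 0 = fully down, cross bar level, 2 mm above the tops of seated shafts over their middles; grows as it swings up and back to its stop at 1.8 rad. Stiff hinge: stays where it is left, takes about 3 N at the handle; unseated shafts block it.
- keeper_handle (a point): Middle of the frame's handle: black round bar 14 mm in diameter, 116 mm long, parallel to the fixture's y, struts 50 mm to either side of its middle; 153 mm from the hinge axis. Frame down: 125 mm above the bench, 45 mm in front (-x) of the station middles, 40 mm above the tops of seated shafts; at 1.8 rad about 233 mm above the bench.
- keeper_hinge (a point): Middle of the frame's hinge axis (along the fixture's y), 94 mm above the bench, 105 mm behind the station middles.
- v1 (a point): Station 1: where the middle of a seated shaft's axis lies, 70 mm above the bench; 80 mm to the fixture's -y side of the middle station. Axes as the fixture's: a seated shaft lies along x.
- v2 (a point): Station 2: where the middle of a seated shaft's axis lies, 70 mm above the bench; the middle station. Axes as the fixture's: a seated shaft lies along x.
- v3 (a point): Station 3: where the middle of a seated shaft's axis lies, 70 mm above the bench; 80 mm to the fixture's +y side of the middle station. Axes as the fixture's: a seated shaft lies along x.
- finished1: Finished shaft, brass-coloured, seated in station 2 under the frame at the start; same shape as the blanks, 0.3 kg. Origin at its middle on its axis, x along the axis.
- finished2: Finished shaft, brass-coloured, seated in station 3 under the frame at the start; same shape as the blanks, 0.3 kg. Origin at its middle on its axis, x along the axis.
- blank1: Blank shaft, grey steel, 152 mm long: round middle 30 mm in diameter, 128 mm long; at each end a square collar 12 mm thick, 38 x 38 mm, that keeps it from rolling; ends alike; 0.2 to 0.45 kg. Origin at its middle on its axis, x along the axis. Starts lying in the crate; two or three blanks are present.
- blank2: Blank shaft, grey steel, 152 mm long: round middle 30 mm in diameter, 128 mm long; at each end a square collar 12 mm thick, 38 x 38 mm, that keeps it from rolling; ends alike; 0.2 to 0.45 kg. Origin at its middle on its axis, x along the axis. Starts lying in the crate; two or three blanks are present.
- blank3: Blank shaft, grey steel, 152 mm long: round middle 30 mm in diameter, 128 mm long; at each end a square collar 12 mm thick, 38 x 38 mm, that keeps it from rolling; ends alike; 0.2 to 0.45 kg. Origin at its middle on its axis, x along the axis. Starts lying in the crate; two or three blanks are present.
- crate: Fixed low sheet-metal crate that holds the blanks and some scrap: 310 (x) x 220 (y) x 40 mm high, walls and floor 3 mm. Origin: centre of its underside.
- tray: Fixed empty flat grey tray for finished work: 248 (x) x 198 (y) mm, rim 22 mm high, walls 2 mm, floor 1 mm above the bench. Origin: centre of its underside.
- strip: Rusty flat bar 21 x 122 x 14 mm in the crate; stays in the crate. Origin: centre of its underside, long axis y.
- bolt: Hex bolt with nut, 22 x 95 x 20 mm, in the crate; stays in the crate. Origin: centre of its underside, long axis y.
- dark_pack: Bystander: dark carton pack 70 x 100 x 66 mm. Origin: centre of its underside.
- kraft_pack: Bystander: brown carton pack 60 x 85 x 50 mm. Origin: centre of its underside.

How it is judged:
On the way, in this order (a step that is already met when the one before it is completed fails the run):
1. the hold-down frame is swung up (joint above 1.4 rad) (value of joint keeper above 1.4 rad), for 0.2 s.
2. with the frame still up, both finished shafts lie in the tray and every blank is seated in a station (value of joint keeper above 1.2 rad and x of finished1 in the frame of tray between -0.115 and 0.115 m and y of finished1 in the frame of tray between -0.09 and 0.09 m and z of each of finished1, finished2 in the frame of tray below 0.03 m and x of finished2 in the frame of tray between -0.115 and 0.115 m and y of finished2 in the frame of tray between -0.09 and 0.09 m and ((x of blank1 in the frame of v1 between -0.01 and 0.01 m and y of blank1 in the frame of v1 between -0.003 and 0.003 m and z of blank1 in the frame of v1 between -0.003 and 0.003 m and angle between the x axis of blank1 and the x axis of fixture, either way round below 0.05 rad) or (x of blank1 in the frame of v2 between -0.01 and 0.01 m and y of blank1 in the frame of v2 between -0.003 and 0.003 m and z of blank1 in the frame of v2 between -0.003 and 0.003 m and angle between the x axis of blank1 and the x axis of fixture, either way round below 0.05 rad) or (x of blank1 in the frame of v3 between -0.01 and 0.01 m and y of blank1 in the frame of v3 between -0.003 and 0.003 m and z of blank1 in the frame of v3 between -0.003 and 0.003 m and angle between the x axis of blank1 and the x axis of fixture, either way round below 0.05 rad)) and ((x of blank2 in the frame of v1 between -0.01 and 0.01 m and y of blank2 in the frame of v1 between -0.003 and 0.003 m and z of blank2 in the frame of v1 between -0.003 and 0.003 m and angle between the x axis of blank2 and the x axis of fixture, either way round below 0.05 rad) or (x of blank2 in the frame of v2 between -0.01 and 0.01 m and y of blank2 in the frame of v2 between -0.003 and 0.003 m and z of blank2 in the frame of v2 between -0.003 and 0.003 m and angle between the x axis of blank2 and the x axis of fixture, either way round below 0.05 rad) or (x of blank2 in the frame of v3 between -0.01 and 0.01 m and y of blank2 in the frame of v3 between -0.003 and 0.003 m and z of blank2 in the frame of v3 between -0.003 and 0.003 m and angle between the x axis of blank2 and the x axis of fixture, either way round below 0.05 rad)) and ((x of blank3 in the frame of v1 between -0.01 and 0.01 m and y of blank3 in the frame of v1 between -0.003 and 0.003 m and z of blank3 in the frame of v1 between -0.003 and 0.003 m and angle between the x axis of blank3 and the x axis of fixture, either way round below 0.05 rad) or (x of blank3 in the frame of v2 between -0.01 and 0.01 m and y of blank3 in the frame of v2 between -0.003 and 0.003 m and z of blank3 in the frame of v2 between -0.003 and 0.003 m and angle between the x axis of blank3 and the x axis of fixture, either way round below 0.05 rad) or (x of blank3 in the frame of v3 between -0.01 and 0.01 m and y of blank3 in the frame of v3 between -0.003 and 0.003 m and z of blank3 in the frame of v3 between -0.003 and 0.003 m and angle between the x axis of blank3 and the x axis of fixture, either way round below 0.05 rad))), for 0.2 s.
3. the frame is fully down again over the seated blanks (value of joint keeper below 0.06 rad and ((x of blank1 in the frame of v1 between -0.01 and 0.01 m and y of blank1 in the frame of v1 between -0.003 and 0.003 m and z of blank1 in the frame of v1 between -0.003 and 0.003 m and angle between the x axis of blank1 and the x axis of fixture, either way round below 0.05 rad) or (x of blank1 in the frame of v2 between -0.01 and 0.01 m and y of blank1 in the frame of v2 between -0.003 and 0.003 m and z of blank1 in the frame of v2 between -0.003 and 0.003 m and angle between the x axis of blank1 and the x axis of fixture, either way round below 0.05 rad) or (x of blank1 in the frame of v3 between -0.01 and 0.01 m and y of blank1 in the frame of v3 between -0.003 and 0.003 m and z of blank1 in the frame of v3 between -0.003 and 0.003 m and angle between the x axis of blank1 and the x axis of fixture, either way round below 0.05 rad)) and ((x of blank2 in the frame of v1 between -0.01 and 0.01 m and y of blank2 in the frame of v1 between -0.003 and 0.003 m and z of blank2 in the frame of v1 between -0.003 and 0.003 m and angle between the x axis of blank2 and the x axis of fixture, either way round below 0.05 rad) or (x of blank2 in the frame of v2 between -0.01 and 0.01 m and y of blank2 in the frame of v2 between -0.003 and 0.003 m and z of blank2 in the frame of v2 between -0.003 and 0.003 m and angle between the x axis of blank2 and the x axis of fixture, either way round below 0.05 rad) or (x of blank2 in the frame of v3 between -0.01 and 0.01 m and y of blank2 in the frame of v3 between -0.003 and 0.003 m and z of blank2 in the frame of v3 between -0.003 and 0.003 m and angle between the x axis of blank2 and the x axis of fixture, either way round below 0.05 rad)) and ((x of blank3 in the frame of v1 between -0.01 and 0.01 m and y of blank3 in the frame of v1 between -0.003 and 0.003 m and z of blank3 in the frame of v1 between -0.003 and 0.003 m and angle between the x axis of blank3 and the x axis of fixture, either way round below 0.05 rad) or (x of blank3 in the frame of v2 between -0.01 and 0.01 m and y of blank3 in the frame of v2 between -0.003 and 0.003 m and z of blank3 in the frame of v2 between -0.003 and 0.003 m and angle between the x axis of blank3 and the x axis of fixture, either way round below 0.05 rad) or (x of blank3 in the frame of v3 between -0.01 and 0.01 m and y of blank3 in the frame of v3 between -0.003 and 0.003 m and z of blank3 in the frame of v3 between -0.003 and 0.003 m and angle between the x axis of blank3 and the x axis of fixture, either way round below 0.05 rad))), for 0.2 s.
At the end, for the whole second after the job is handed in: Frame down (below 0.06 rad); each blank within 10 mm along, 3 mm across and in height of a station point and 0.05 rad of its axis; finished shafts in the tray (within 115, 90 mm of its centre in x, y; under 30 mm up); strip and bolt in the crate; shafts at rest (all of step 3 and x of finished1 in the frame of tray between -0.115 and 0.115 m and y of finished1 in the frame of tray between -0.09 and 0.09 m and z of each of finished1, finished2 in the frame of tray below 0.03 m and x of finished2 in the frame of tray between -0.115 and 0.115 m and y of finished2 in the frame of tray between -0.09 and 0.09 m and x of strip in the frame of crate between -0.152 and 0.152 m and y of strip in the frame of crate between -0.107 and 0.107 m and z of each of strip, bolt in the frame of crate below 0.045 m and x of bolt in the frame of crate between -0.152 and 0.152 m and y of bolt in the frame of crate between -0.107 and 0.107 m and linear speed of each of blank1, blank2, blank3, finished1, finished2 below 0.02 m/s); the robot touches nothing.
It fails at once if a bystander (dark or brown carton pack) is pushed more than 30 mm away (distance of any of dark_pack, kraft_pack from where it was at the start of the episode above 0.03 m).
Of blank1, blank2, blank3 only 2 to 3 are there at a start; the rules pass over those that are not, and their reading is None.
At some moment in a run one of finished1, finished2 may be knocked a few centimetres aside while the robot is not near it.
Once in a run the grip may slacken for a moment while it holds something.
It also fails if it takes over 210 s, if anything falls off the work surface, if the arm or the gripper's body presses on something with over 40 N, if the wrist force passes 120 N, or if a joint passes its speed limit or range.

ROBOT

A 6-joint arm with a two-finger parallel gripper is mounted at the origin on a cart in front of the work surface, level with it; the furniture and walls round the work are solid. World frame = base frame: x ahead of the robot, y to its left, z up, the work surface at z = 0. Lengths are in m, angles in rad, forces in N, time in s.
With the tool pointing down it reaches from about 0.3 to 0.875 m from the base axis. Payload 6.4 kg.
Tool frame: the origin (TCP) lies at the very end of the fingers, on their centre line; the grasp point (between the pads) lies grip_point_offset behind it (grip_point_offset is the distance from the TCP to the grasp point, in m); y points along the fingers, x is the direction in which the jaws open and shut, and the axes are right-handed (so a half turn about y gives the same grasp; the last joint's range is limited). The gripper opens to 85 mm and grips with 20 to 120 N. Pads are 22 mm wide; open, the fingers measure 114 mm over their backs; the gripper's body (76 mm by 85 mm) begins 54 mm behind the grasp point. The pads swing forward as they close: fully open they stand 13 mm farther back than shut.
Start: joints at [0.968, 0.181, 1.607, -0, 1.354, -0.206], TCP at [0.222, 0.53, 0.231] pointing down, gripper open.
Joint ranges: [-2.99, 2.99], [-0.89, 2.07], [0.3, 2.58], [-1.14, 4.28], [0, 2.63], [-3.12, 3.12]. Speed limits (rad/s): [2.57, 2.57, 3.01, 3.14, 3.14, 3.14].

INTERFACE

Orientations are given as a unit quaternion [w, x, y, z].
In Python, from bench import get_obs, camera, camera_model, hand_in, grip_point_offset gives the robot as it stands.
- The arm moves only by the shell command python3 -m jog 'ROWS'. ROWS is JSON, a list of rows, each a list of 7 numbers: the shift along the tool's x, y, z in mm, then the turn, a rotation vector about the tool's x, y, z in degrees, then the gripper's target within -1 to 1 (shut at 1, half-way at 0, fully open at -1). In form: [[x, y, z, ax, ay, az, grip], ...]. A call has 1 to 8 rows; each row shifts and turns the commanded pose from where the row before left it, along the tool's axes as they then stand; what a row does not reach is not made up. A row lasts 1/12 s, in which the tool goes at most 41.7 mm and 7.16 degrees, less where a joint would pass 70% of its speed; a pose out of reach is approached as far as the arm can. A call is refused whole if a number of a shift passes 41.7 or a number of a turn 7.16, either way. A call with a gripper value outside its range is refused whole. The fingers move at their own pace and stop on an object; the grip force is fixed at half the most. Time passes only in rows, so rows that do not move let the fingers close. It gives the time, the measured TCP pose, the force and the opening at its end, in the units of the state.
- get_obs(): the state, without advancing time (a new reading comes with each control period).
- camera(name): name is "scene" or "top"; returns the picture (384x512x3 uint8, blue, green, red); there is no depth.
- camera_model(name): a dict with "K" (3x3 intrinsics, pixels), "pose" (4x4, takes a point from camera to world coordinates). Camera axes: x right, y down, z forward; pixel columns grow to the right and rows downward; lengths in m; the calibration is good to about 2 mm. A picture is of the moment at which its call begins. camera_model takes no time and is no camera call.
- hand_in(): hands the job in, once; it reports no verdict.
The state is a dict: "time_s": time; "q": joint angles; "dq": joint speeds; "joint_efforts": joint torques, N m; "eef_pos": TCP position; "eef_rot": TCP orientation; "wrist_force": force on the tool from outside, world axes, zero at the start; "torque": the same for the moment, N m; "opening": opening from 0.0 (shut) to 1.0 (fully open).
Only numpy, scipy, OpenCV 4.12 (cv2) and the standard library are available. Lean on these libraries where they do the work, as an engineer would, in place of code of your own. Each camera call takes 0.05 s, during which the arm holds its last target.

## Working session

There is one attempt and no reset: what is moved stays moved. The work goes in short steps, Python scripts to look and compute and a shell command to move; the robot and the scene stay as the last step left them, time stands still between calls to the robot, and variables do not carry over. Pictures are saved under pics/ and viewed, and the job is handed in when it is done.

```bash
ls; mkdir -p pics; python3 - <<'E'
from bench import *
import cv2,numpy as np
o=get_obs();print(o)
print(grip_point_offset)
for n in("scene","top"):
    im=camera(n);cv2.imwrite(f"pics/{n}0.png",im);m=camera_model(n);print(n,np.round(m["K"],1).tolist(),np.round(m["pose"],3).tolist())
E
```

```text
pics
{'time_s': 0.0, 'q': array([ 9.67742375e-01,  1.81558912e-01,  1.60801986e+00, -1.38916287e-05,
        1.35381700e+00, -2.06322929e-01]), 'dq': array([-0.00061684, -0.0015751 , -0.00025051,  0.00012299, -0.00030431,
       -0.00052152]), 'joint_efforts': array([ 4.39377236e-04, -4.44876838e+01, -3.51335692e+01, -2.31275044e-04,
        9.15411481e-03,  4.04657658e-05]), 'eef_pos': array([0.22185507, 0.52986274, 0.23036839]), 'eef_rot': array([-0.58848641,  0.58896908,  0.39107207, -0.39225222]), 'wrist_force': array([-0.41990597, -0.59359038,  0.21230287]), 'torque': array([ 0.07156124, -0.00661366,  0.01877812]), 'opening': 1.0009035496165024}
0.0187
scene [[362.1, 0.0, 254.1], [0.0, 362.1, 193.8], [0.0, 0.0, 1.0]] [[0.665, -0.314, 0.677, -0.415], [-0.746, -0.28, 0.604, -0.998], [0.0, -0.907, -0.421, 0.724], [0.0, 0.0, 0.0, 1.0]]
top [[431.2, 0.0, 261.1], [0.0, 431.2, 188.7], [0.0, 0.0, 1.0]] [[-0.011, -0.994, 0.109, 0.413], [-1.0, 0.011, 0.001, -0.118], [-0.002, -0.109, -0.994, 1.833], [0.0, 0.0, 0.0, 1.0]]
```

View pics/scene0.png

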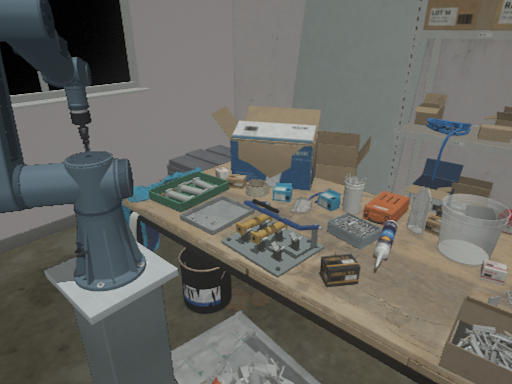

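View pics/top0.png

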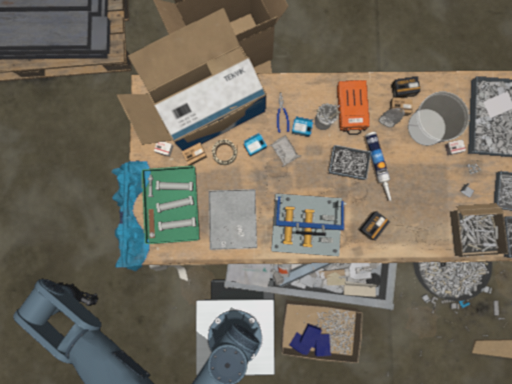

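```bash
python3 - <<'E'
import cv2
im=cv2.imread("pics/top0.png")
c=im[120:330,70:450]
cv2.imwrite("pics/top0a.png",cv2.resize(im[120:320,70:270],None,fx=3,fy=3,interpolation=cv2.INTER_CUBIC))
cv2.imwrite("pics/top0b.png",cv2.resize(im[120:320,260:460],None,fx=3,fy=3,interpolation=cv2.INTER_CUBIC))
E
```

```text
(no output)
```

View pics/top0a.png

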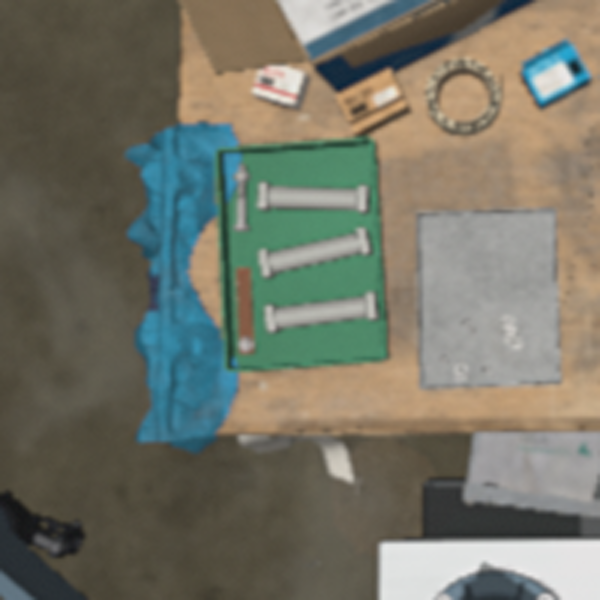

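View pics/top0b.png

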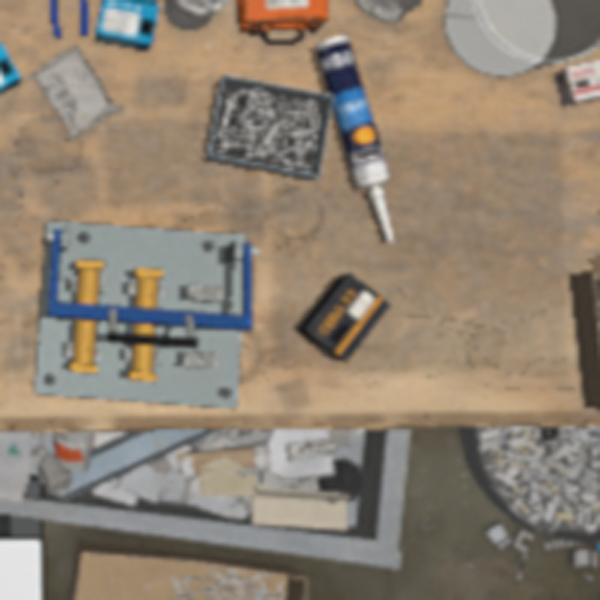

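```bash
cat > h.py <<'E'
from bench import *
import cv2,numpy as np
from scipy.spatial.transform import Rotation as Rn
def M(n):
    m=camera_model(n);return np.array(m["K"]),np.array(m["pose"])
def proj(n,P):
    K,T=M(n);P=np.atleast_2d(P);c=(P-T[:3,3])@T[:3,:3];p=c@K.T;return p[:,:2]/p[:,2:]
def bp(n,uv,z):
    K,T=M(n);uv=np.atleast_2d(uv).astype(float);d=np.c_[uv,np.ones(len(uv))]@np.linalg.inv(K).T@T[:3,:3].T
    s=(z-T[2,3])/d[:,2];return T[:3,3]+d*s[:,None]
def st():
    o=get_obs();q=o["eef_rot"];R=Rn.from_quat([q[1],q[2],q[3],q[0]]).as_matrix();return o,np.array(o["eef_pos"]),R
def show():
    o,p,R=st();print("t",round(o["time_s"],2),"pos",np.round(p*1000,1),"x",np.round(R[:,0],3),"y",np.round(R[:,1],3),"F",np.round(o["wrist_force"],1),"op",round(o["opening"],3),"q",np.round(o["q"],2))
def to(target,jawdeg):
    """tool-down; jaw axis (tool x) at world angle jawdeg mod 180. print shift in tool axes (mm) and turn about tool y"""
    o,p,R=st();d=(np.array(target)-p)*1000
    a=np.degrees(np.arctan2(R[1,0],R[0,0]))
    dy=(jawdeg-a+90)%180-90
    # tool y down: +turn about tool y = negative world yaw
    print("shift tool xyz",np.round(R.T@d,1),"turn ty",round(-dy,2),"q6",round(o["q"][5],2), "tilt",np.round(R[:2,1],4))
E
python3 - <<'E'
from h import *
show()
im=cv2.imread("pics/top0.png")
def c2(pts,off): return (np.array(pts,float)+.5)/3-.5+np.array(off)
fx=c2([(50,222),(255,240),(238,407),(37,392)],(260,120))
W=bp("top",fx,0.012);print("fix",np.round(W,3).tolist(),W.mean(0))
tr=c2([(416,211),(555,209),(562,382),(420,388)],(70,120))
W=bp("top",tr,0.022);print("tray",np.round(W,3).tolist(),W.mean(0))
cr=c2([(219,150),(374,139),(388,358),(230,369)],(70,120))
W=bp("top",cr,0.04);print("crate",np.round(W,3).tolist(),W.mean(0))
for nm,a,b in(("bA",(263,196),(363,198)),("bB",(265,262),(364,241)),("bC",(270,318),(372,306))):
    W=bp("top",c2([a,b],(70,120)),0.022);d=W[1]-W[0];print(nm,np.round(W,3).tolist(),np.round(W.mean(0),3),np.linalg.norm(d),np.degrees(np.arctan2(d[1],d[0])))
for nm,a,b in(("f3",(90,265),(82,368)),("f2",(150,273),(143,376))):
    W=bp("top",c2([a,b],(260,120)),0.07);d=W[0]-W[1];print(nm,np.round(W.mean(0),3),np.linalg.norm(d),np.degrees(np.arctan2(d[1],d[0])))
W=bp("top",c2([(108,337),(198,343)],(260,120)),.125);print("handle",np.round(W,3),W.mean(0))
E
```

```text
t 0.1 pos [221.9 529.9 230.4] x [ 0.387  0.922 -0.002] y [-0.001 -0.001 -1.   ] F [-0.4  0.4 -1.3] op 0.996 q [ 0.97  0.18  1.61  0.    1.35 -0.21]
fix [[0.59, -0.181, 0.012], [0.562, -0.469, 0.012], [0.329, -0.438, 0.012], [0.352, -0.159, 0.012]] [ 0.45821382 -0.31182696  0.012     ]
tray [[0.608, 0.107, 0.022], [0.609, -0.089, 0.022], [0.367, -0.096, 0.022], [0.361, 0.101, 0.022]] [0.48618561 0.00553814 0.022     ]
crate [[0.695, 0.381, 0.04], [0.708, 0.164, 0.04], [0.403, 0.143, 0.04], [0.39, 0.36, 0.04]] [0.54912446 0.26192425 0.04      ]
bA [[0.632, 0.323, 0.022], [0.627, 0.182, 0.022]] [0.629 0.252 0.022] 0.14118569517463148 -91.78501457404647
bB [[0.538, 0.319, 0.022], [0.566, 0.18, 0.022]] [0.552 0.249 0.022] 0.14150826899698388 -78.5758972641121
bC [[0.46, 0.31, 0.022], [0.475, 0.168, 0.022]] [0.468 0.239 0.022] 0.14314516537645505 -83.91604706465955
f3 [ 0.455 -0.226  0.07 ] 0.13994667697959334 -5.462241581221555
f2 [ 0.444 -0.307  0.07 ] 0.13969099354485373 -5.19939343531392
handle [[ 0.427 -0.251  0.125]
 [ 0.418 -0.369  0.125]] [ 0.42211703 -0.30960277  0.125     ]
```

```bash
cat > ov.py <<'E'
from h import *
def fixmodel():
    L=[]
    def box(c,s):
        c=np.array(c);s=np.array(s)/2
        V=[c+s*np.array([i,j,k]) for i in(-1,1) for j in(-1,1) for k in(-1,1)]
        for a in range(8):
            for b in range(a):
                if bin(a^b).count('1')==1:L.append((V[a],V[b]))
    box((0,0,.006),(.245,.285,.012))
    return L,box
def seg(im,n,L,T,s,off,col):
    for a,b in L:
        P=np.array([a,b])@T[0].T+T[1];p=(proj(n,P)+.5-np.array(off))*s-.5
        cv2.line(im,tuple(np.round(p[0]*16).astype(int).tolist()),tuple(np.round(p[1]*16).astype(int).tolist()),col,1,cv2.LINE_AA,4)
def T2(x,y,yaw,z=0):
    return Rn.from_euler('z',yaw,degrees=True).as_matrix(),np.array([x,y,z])
def fixlines(full=True,shafts=(0,.08)):
    L,box=fixmodel()
    for y in shafts:
        for e in(-.07,.07): box((e,y,.07),(.012,.038,.038))
    L.append((np.array([-.045,-.058,.125]),np.array([-.045,.058,.125])))
    for y in(-.116,.116): L.append((np.array([.105,y,.012]),np.array([.105,y,.1])))
    return L
def crop(n,img,off,wh,s):
    return cv2.resize(img[off[1]:off[1]+wh[1],off[0]:off[0]+wh[0]],None,fx=s,fy=s,interpolation=cv2.INTER_CUBIC)
E
cat > go.py <<'E'
from ov import *
import sys
x,y,w=map(float,sys.argv[1:4]);tag=sys.argv[4]
for n,off,wh,s in(("top",(265,185),(90,75),7),("scene",(220,190),(110,80),7)):
    im=crop(n,cv2.imread(f"pics/{n}0.png"),off,wh,s)
    seg(im,n,fixlines(),T2(x,y,w),s,off,(0,0,255))
    cv2.imwrite(f"pics/{n}_{tag}.png",im)
E
python3 go.py .456 -.312 -5.2 a
```

```text
(no output)
```

View pics/top_a.png

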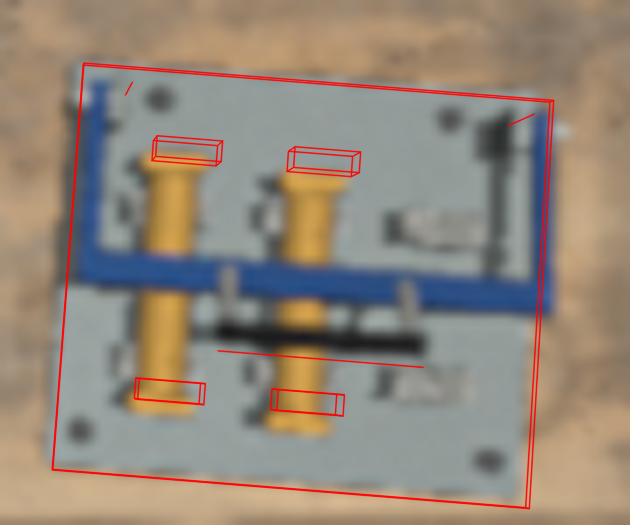

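View pics/scene_a.png

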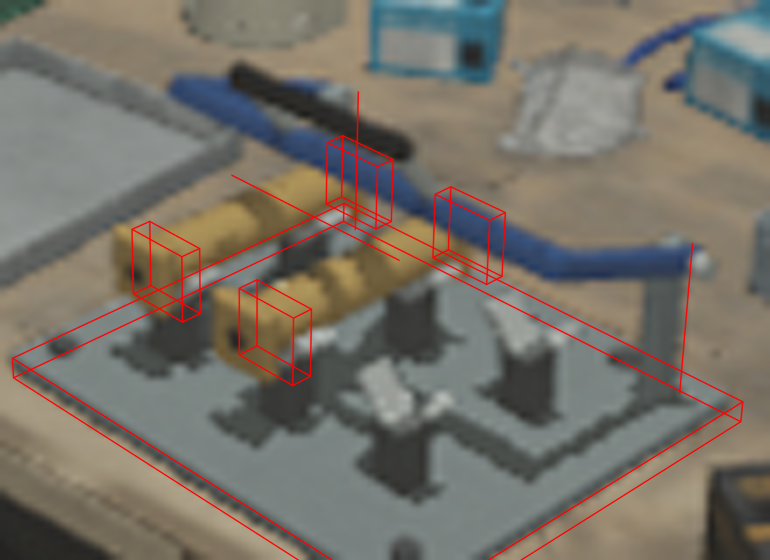

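```bash
cat > go.py <<'E'
from ov import *
import sys
x,y,w,dx,k=map(float,sys.argv[1:6]);tag=sys.argv[6];src=sys.argv[7] if len(sys.argv)>7 else "0"
L,box=fixmodel();L.clear();box((dx,0,.006),(.245,.285,.012))
for yy in(0,.08):
    for e in(-.07,.07): box((e,yy,.07),(.012,.038,.038))
for yy in(-.116,.116): L.append((np.array([.105,yy,.012]),np.array([.105,yy,.1])))
for yy in(-.08,):
  for e in(-.046,.046): box((e,yy,.069),(.02,.04,.0001))
c,s_=np.cos(k),np.sin(k)
r=lambda px,pz:(.105+px*c+pz*s_, .094-px*s_+pz*c)
hx,hz=r(-.15,.031)
L.append((np.array([hx,-.058,hz]),np.array([hx,.058,hz])))
ax,az=r(-.105,-.0)
L.append((np.array([ax,-.128,az]),np.array([ax,.128,az])))
for yy in(-.128,.128):L.append((np.array([ax,yy,az]),np.array([.105,yy,.094])))
for n,off,wh,s in(("top",(265,185),(90,75),7),("scene",(220,190),(110,80),7)):
    im=crop(n,cv2.imread(f"pics/{n}{src}.png"),off,wh,s)
    seg(im,n,L,T2(x,y,w),s,off,(0,0,255))
    cv2.imwrite(f"pics/{n}_{tag}.png",im)
E
python3 go.py .446 -.309 -5.2 .012 .3 b
```

```text
(no output)
```

View pics/top_b.png

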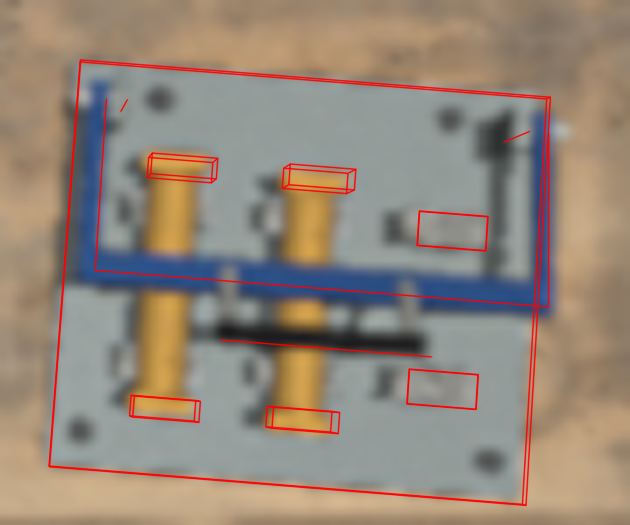

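View pics/scene_b.png

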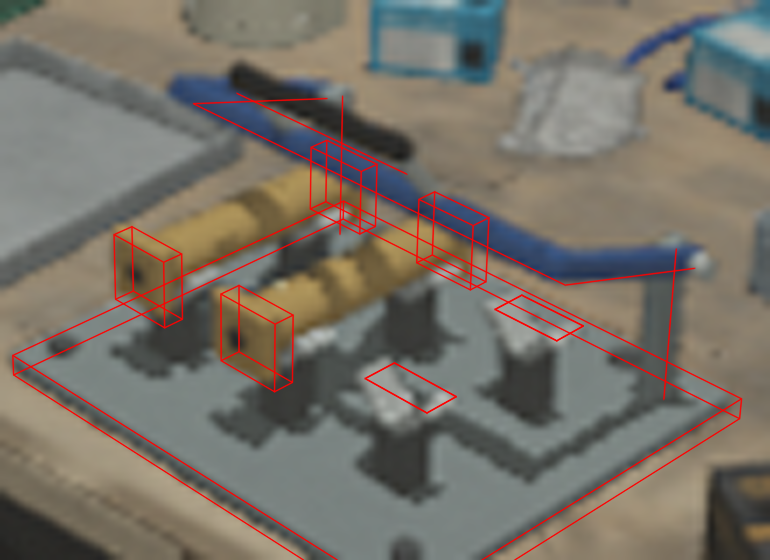

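```bash
python3 go.py .447 -.3045 -5.0 .012 .36 c
```

```text
(no output)
```

View pics/top_c.png

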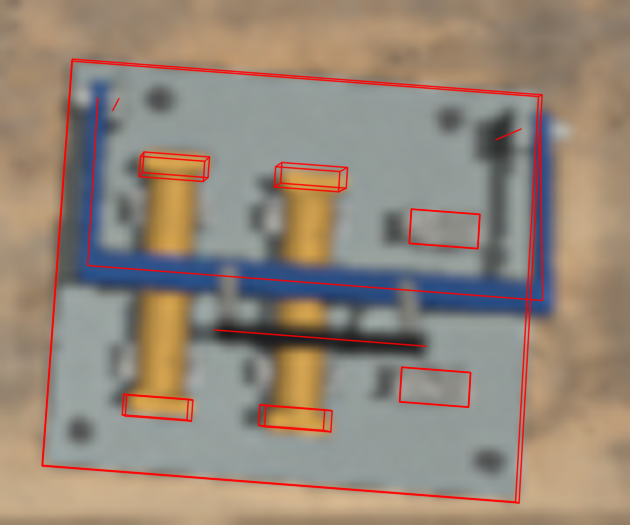

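View pics/scene_c.png

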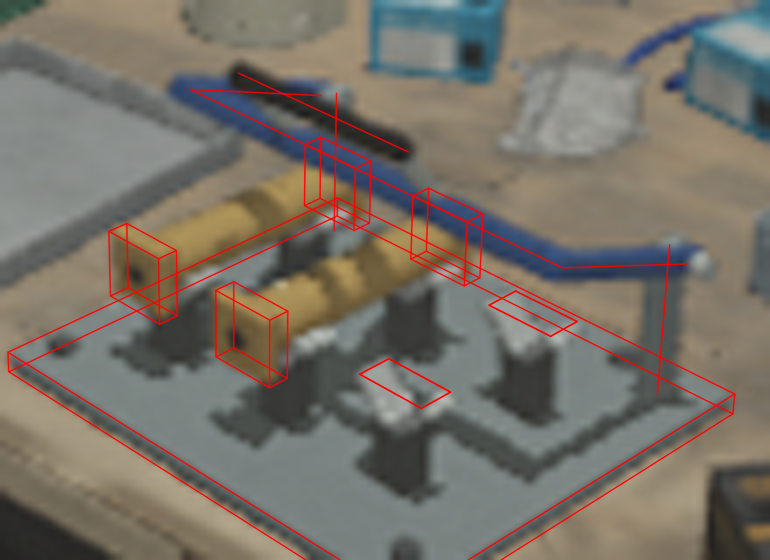

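```bash
python3 -m jog '[[0,-5,0,0,7,0,-1],[0,-5,0,0,7,0,-1],[0,-5,0,0,7,0,-1],[0,-5,0,0,7,0,-1],[0,-5,0,0,7,0,-1],[0,-5,0,0,7,0,-1],[0,0,0,0,7,0,-1],[0,0,0,0,7,0,-1]]' && python3 -m jog '[[0,0,0,0,7,0,-1],[0,0,0,0,7,0,-1],[0,0,0,0,2.5,0,-1]]'; python3 -c "
from h import *
show();to((.4226,-.3037,.25),-5.3)"
```

```text
time_s: 0.77
eef_pos: [0.2222, 0.5303, 0.2612]
eef_rot: [-0.704, 0.704, 0.067, -0.067]
wrist_force: [-0.2, -1.3, -0.5]
opening: 1.005
time_s: 1.02
eef_pos: [0.222, 0.5301, 0.2607]
eef_rot: [-0.706, 0.707, -0.035, 0.034]
wrist_force: [-0.2, -1.2, 0.6]
opening: 1.0
t 1.02 pos [222.  530.1 260.7] x [ 0.995 -0.098 -0.   ] y [-0.001 -0.001 -1.   ] F [-0.2 -1.2  0.6] op 1.0 q [ 0.97  0.16  1.57 -0.    1.41  1.07]
shift tool xyz [ 280.9   11.4 -810.2] turn ty -0.3 q6 1.07 tilt [-0.0006 -0.0009]
```

```bash
python3 -m jog '[[22,0,-35,0,0,0,-1],[22,0,-35,0,0,0,-1],[22,0,-35,0,0,0,-1],[22,0,-35,0,0,0,-1],[22,0,-35,0,0,0,-1],[22,0,-35,0,0,0,-1],[15,0,-38,0,0,0,-1],[15,0,-38,0,0,0,-1]]' && python3 -m jog '[[15,0,-38,0,0,0,-1],[15,0,-38,0,0,0,-1],[15,0,-38,0,0,0,-1],[15,0,-38,0,0,0,-1],[15,0,-38,0,0,0,-1],[15,0,-38,0,0,0,-1],[15,0,-38,0,0,0,-1],[0,0,0,0,0,0,-1]]'; python3 -c "
from h import *
show();to((.4226,-.3037,.25),-5.3)"
```

```text
time_s: 1.68
eef_pos: [0.3575, 0.2289, 0.261]
eef_rot: [-0.706, 0.706, -0.032, 0.032]
wrist_force: [0.8, 0.5, 0.1]
opening: 0.999
time_s: 2.35
eef_pos: [0.4389, -0.05, 0.2612]
eef_rot: [-0.705, 0.707, -0.034, 0.035]
wrist_force: [-1.6, -0.0, 0.1]
opening: 1.003
t 2.35 pos [438.9 -50.  261.2] x [ 0.995 -0.098  0.001] y [ 0.    -0.003 -1.   ] F [-1.6 -0.   0.1] op 1.003 q [-0.38 -0.16  1.89 -0.    1.41 -0.28]
shift tool xyz [   8.6   11.9 -254.1] turn ty -0.31 q6 -0.28 tilt [ 0.0005 -0.0028]
```

```bash
python3 -m jog '[[1,0,-38,0,-0.3,0,-1],[1,0,-38,0,0,0,-1],[1,0,-38,0,0,0,-1],[1,0,-38,0,0,0,-1],[1,0,-38,0,0,0,-1],[1,0,-38,0,0,0,-1],[2,0,-25,0,0,0,-0.5],[0,0,0,0,0,0,-0.5]]'; python3 -c "
from h import *
show();to((.4226,-.3037,.157),-5.3)
for n in('top','scene'): cv2.imwrite(f'pics/{n}1.png',camera(n))"; python3 go.py .447 -.306 -5.3 .012 .36 d 1
```

```text
time_s: 3.02
eef_pos: [0.423, -0.3004, 0.2608]
eef_rot: [-0.706, 0.707, -0.032, 0.032]
wrist_force: [-0.7, 0.6, 0.5]
opening: 0.758
t 3.02 pos [ 423.  -300.4  260.8] x [ 0.996 -0.09  -0.001] y [-0.001 -0.001 -1.   ] F [-0.7  0.6  0.5] op 0.758 q [-0.85  0.03  1.71 -0.    1.4  -0.76]
shift tool xyz [ -0.  103.8  -3.2] turn ty 0.12 q6 -0.76 tilt [-0.0007 -0.0011]
```

View pics/scene_d.png

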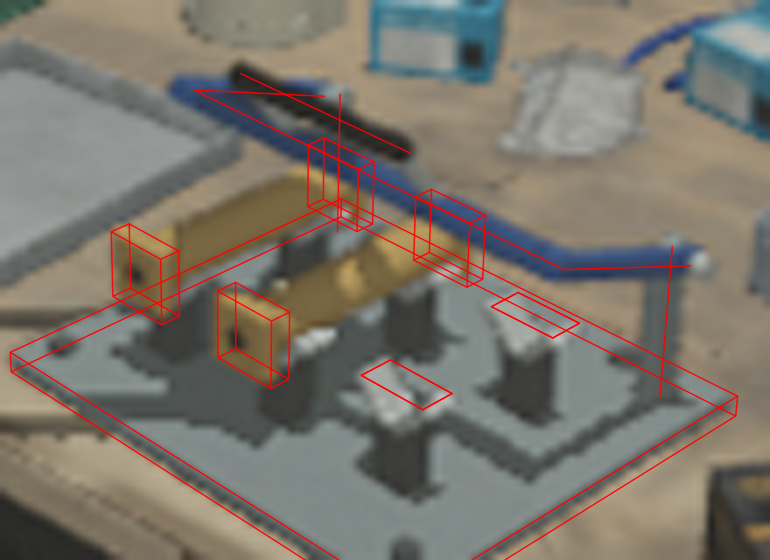

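View pics/top_d.png

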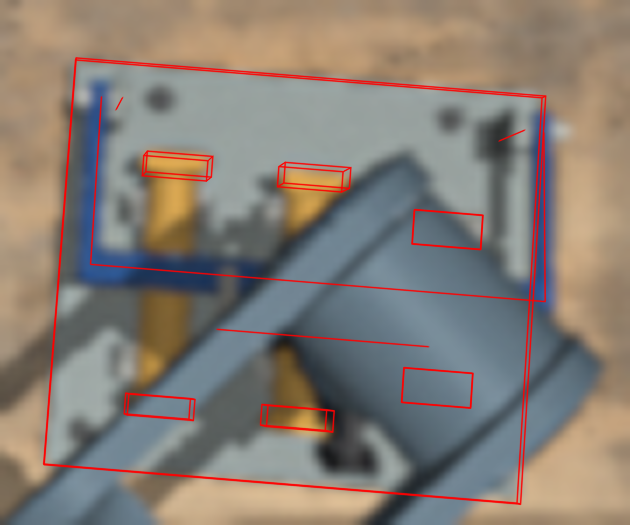

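```bash
python3 - <<'E'
from h import *
o,p,R=st()
for n,off in(("scene",(180,110)),("top",(240,160))):
    im=cv2.imread(f"pics/{n}1.png");im=cv2.resize(im[off[1]:off[1]+120,off[0]:off[0]+150],None,fx=5,fy=5,interpolation=cv2.INTER_CUBIC)
    for z in(0,.0187,.0727):
        u=(proj(n,p+np.array([0,0,z]))[0]+.5-off)*5-.5;print(n,u);cv2.circle(im,(int(u[0]),int(u[1])),3,(0,0,255),1)
    cv2.imwrite(f"pics/{n}1g.png",im)
E
```

```text
scene [423.97204532 360.3842706 ]
scene [424.3240578  333.92431015]
scene [425.36748583 255.49224736]
top [357.95239888 364.24979482]
top [360.90202317 364.04532801]
top [369.83224057 363.4262888 ]
```

View pics/scene1g.png

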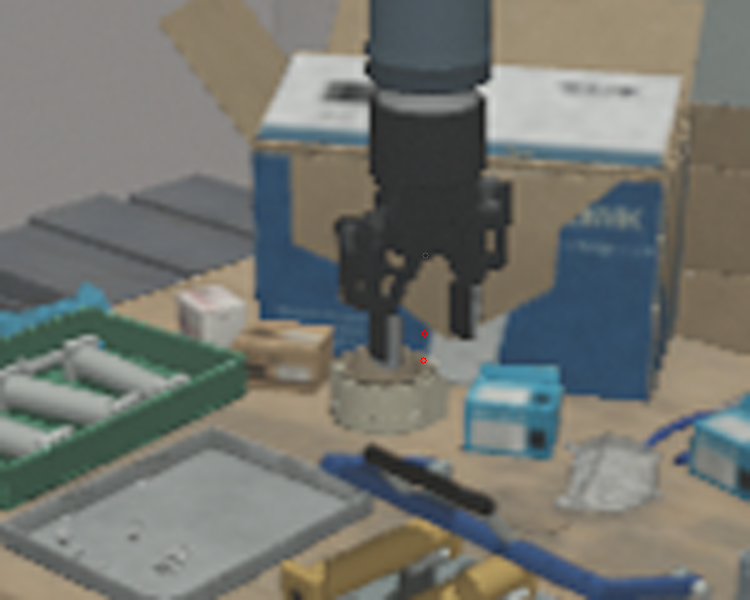

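View pics/top1g.png

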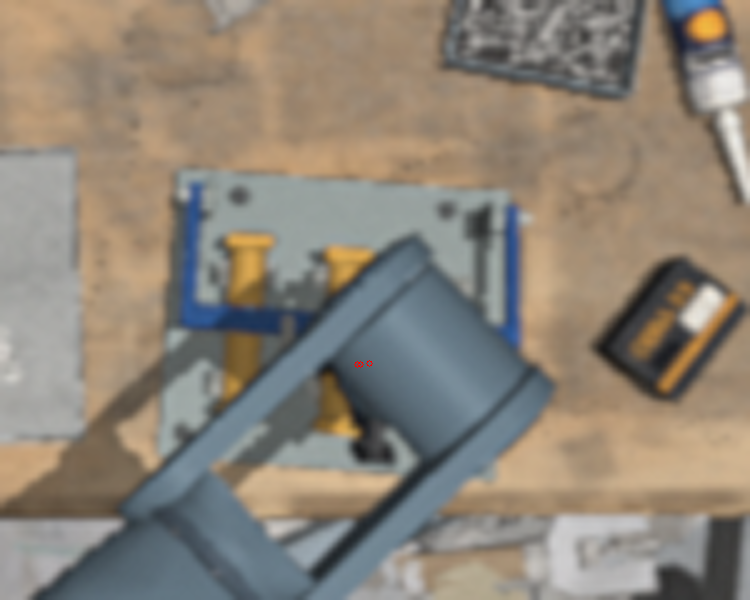

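```bash
python3 -m jog '[[0,25,-3,0,0,0,-0.5],[0,25,0,0,0,0,-0.5],[0,25,0,0,0,0,-0.5],[0,20,0,0,0,0,-0.5],[0,7,0,0,0,0,-0.2],[0,0,0,0,0,0,0]]'; python3 -c "
from h import *
show()
for n in('top','scene'): cv2.imwrite(f'pics/{n}2.png',camera(n))
im=cv2.imread('pics/scene2.png');cv2.imwrite('pics/s2.png',cv2.resize(im[160:280,200:350],None,fx=5,fy=5,interpolation=2))"
```

```text
time_s: 3.62
eef_pos: [0.4228, -0.2968, 0.1574]
eef_rot: [0.708, -0.705, 0.031, -0.029]
wrist_force: [0.3, 0.4, -0.1]
opening: 0.506
t 3.62 pos [ 422.8 -296.8  157.4] x [ 0.996 -0.084 -0.003] y [-0.003  0.004 -1.   ] F [ 0.3  0.4 -0.1] op 0.506 q [-0.84  0.13  1.82  0.    1.19 -0.76]
```

View pics/s2.png

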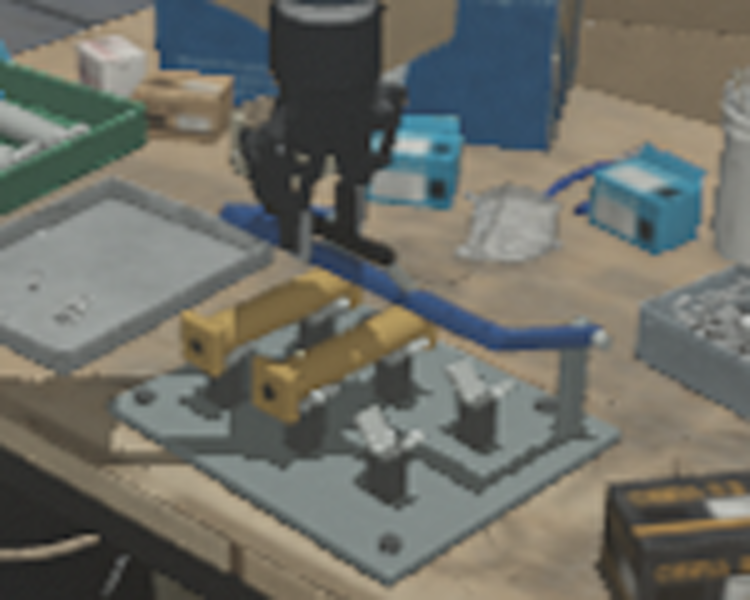

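```bash
python3 -m jog '[[0,0,0,0,0,0,0.4],[0,0,0,0,0,0,1],[0,0,0,0,0,0,1],[0,0,0,0,0,0,1],[0,0,0,0,0,0,1]]'; python3 -c "
from h import *
show()
for n in('top','scene'): cv2.imwrite(f'pics/{n}3.png',camera(n))
im=cv2.imread('pics/scene3.png');cv2.imwrite('pics/s3.png',cv2.resize(im[160:280,200:350],None,fx=5,fy=5,interpolation=2))"
```

```text
time_s: 4.13
eef_pos: [0.422, -0.2998, 0.1604]
eef_rot: [-0.706, 0.707, -0.031, 0.029]
wrist_force: [-9.1, 1.3, 5.0]
opening: 0.137
t 4.13 pos [ 422.  -299.8  160.4] x [ 0.996 -0.086 -0.003] y [-0.003 -0.001 -1.   ] F [-9.1  1.3  5. ] op 0.137 q [-0.85  0.13  1.81 -0.    1.2  -0.76]
```

View pics/s3.png

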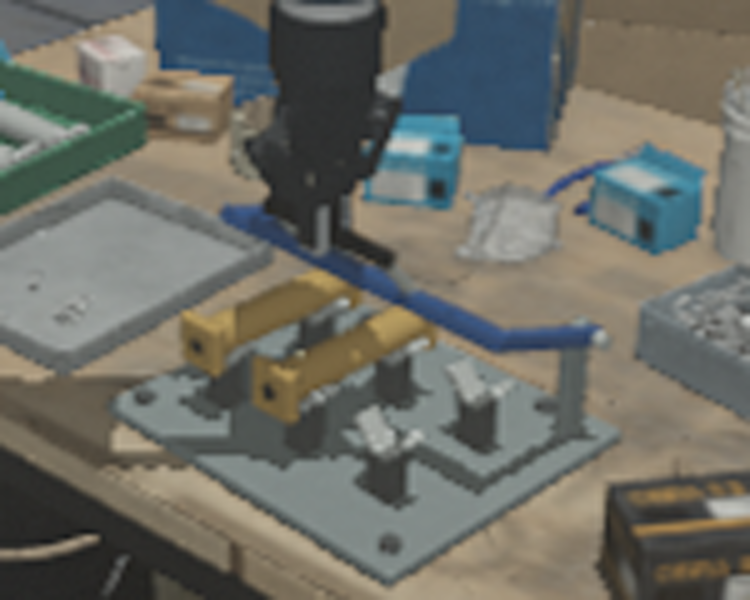

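```bash
python3 -m jog '[[7.8,-10.9,0,0,0,0,1],[8.7,-10.1,0,0,0,0,1],[9.5,-9.3,0,0,0,0,1],[10.3,-8.5,0,0,0,0,1]]'&&python3 -m jog '[[11,-7.6,0,0,0,0,1],[11.6,-6.6,0,0,0,0,1],[12.1,-5.5,0,0,0,0,1],[12.6,-4.5,0,0,0,0,1]]' && python3 -c "
from h import *
show()"
```

```text
time_s: 4.57
eef_pos: [0.4548, -0.3025, 0.2]
eef_rot: [0.707, -0.706, 0.035, -0.026]
wrist_force: [-24.5, 4.8, 19.7]
opening: 0.138
time_s: 4.9
eef_pos: [0.5062, -0.3069, 0.226]
eef_rot: [-0.706, 0.707, -0.031, 0.03]
wrist_force: [-9.5, 2.9, 12.7]
opening: 0.141
t 4.9 pos [ 506.2 -306.9  226. ] x [ 0.996 -0.086 -0.001] y [-0.001 -0.001 -1.   ] F [-9.5  2.9 12.7] op 0.141 q [-0.74  0.22  1.57 -0.    1.35 -0.66]
```

```bash
python3 -m jog '[[12.9,-3.3,0,0,0,0,1],[13.2,-2.2,0,0,0,0,1],[13.3,-1.1,0,0,0,0,1],[13.3,0.1,0,0,0,0,1]]'&&python3 -m jog '[[13.3,1.3,0,0,0,0,1],[13.1,2.4,0,0,0,0,1],[12.9,3.6,0,0,0,0,1],[12.5,4.7,0,0,0,0,1],[0,0,0,0,0,0,1]]' && python3 -c "
from h import *
show()"
```

```text
time_s: 5.23
eef_pos: [0.5595, -0.3115, 0.2315]
eef_rot: [-0.706, 0.707, -0.03, 0.03]
wrist_force: [-3.4, 2.4, 4.6]
opening: 0.135
time_s: 5.65
eef_pos: [0.6128, -0.3159, 0.2179]
eef_rot: [-0.706, 0.707, -0.029, 0.031]
wrist_force: [0.9, 0.1, 3.9]
opening: 0.135
t 5.65 pos [ 612.8 -315.9  217.9] x [ 0.996 -0.085  0.002] y [ 0.002 -0.001 -1.   ] F [0.9 0.1 3.9] op 0.135 q [-0.65  0.44  1.3   0.    1.39 -0.56]
```

```bash
python3 -m jog '[[0,0,0,0,0,0,0],[0,0,0,0,0,0,0],[0,0,0,0,0,0,-0.2],[0,-20,0,0,0,0,-0.2],[0,-30,0,0,0,0,-0.2],[-10,-30,0,0,0,0,-0.2],[-35,0,0,0,0,0,-0.2],[-35,0,0,0,0,0,-0.2]]' && python3 -m jog '[[-30,0,0,0,0,0,-0.2],[0,0,0,0,7,0,-0.2],[0,0,0,0,7,0,-0.2],[0,0,0,0,7,0,-0.2],[0,0,0,0,7,0,-0.2],[0,0,0,0,7,0,-0.2],[0,0,0,0,7,0,-0.2],[0,0,0,0,7,0,-0.2]]' &&  python3 -m jog '[[0,0,0,0,7,0,-0.2],[0,0,0,0,7,0,-0.2],[0,0,0,0,7,0,-0.2],[0,0,0,0,7,0,-0.2],[0,0,0,0,7,0,-0.2],[0,0,0,0,6,0,-0.2]]' &&python3 -c "
from h import *
show();to((.4544,-.2263,.15),-95.3)
for n in('top','scene'): cv2.imwrite(f'pics/{n}4.png',camera(n))
im=cv2.imread('pics/scene4.png');cv2.imwrite('pics/s4.png',cv2.resize(im[130:280,200:350],None,fx=4,fy=4,interpolation=2))"
```

```text
time_s: 6.32
eef_pos: [0.5314, -0.3094, 0.2995]
eef_rot: [-0.705, 0.708, -0.029, 0.032]
wrist_force: [-1.4, -1.1, 0.1]
opening: 0.601
time_s: 6.98
eef_pos: [0.5008, -0.3061, 0.2969]
eef_rot: [-0.629, 0.629, -0.323, 0.323]
wrist_force: [0.3, -0.7, 1.7]
opening: 0.6
time_s: 7.48
eef_pos: [0.5008, -0.3061, 0.2969]
eef_rot: [0.476, -0.476, 0.523, -0.523]
wrist_force: [-0.5, 0.0, -0.4]
opening: 0.6
t 7.48 pos [ 500.8 -306.1  296.9] x [-0.093 -0.996  0.   ] y [-0.  0. -1.] F [-0.5  0.  -0.4] op 0.6 q [-0.75  0.16  1.5  -0.    1.48  0.91]
shift tool xyz [-75.2 146.9 -53.6] turn ty -0.01 q6 0.91 tilt [-0.0001  0.    ]
```

View pics/s4.png

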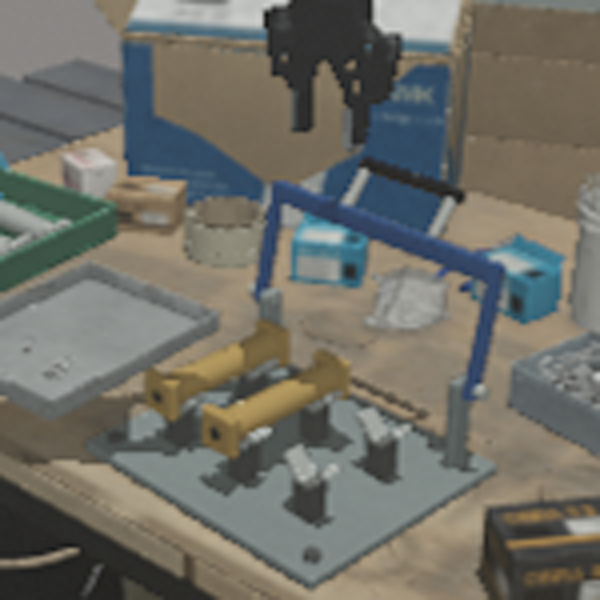

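```bash
python3 -m jog '[[-37,20,-26.5,0,0,0,-0.2],[-38,37,-27,0,0,0,-0.2],[0,40,0,0,0,0,-0.2],[0,40,0,0,0,0,-0.2],[0,25,0,0,0,0,-0.2],[0,25,0,0,0,0,-0.2],[0,0,0,0,0,0,-0.2]]' && python3 -c "
from h import *
show();to((.4544,-.2263,.056),-95.3)
for n in('top','scene'): cv2.imwrite(f'pics/{n}5.png',camera(n))
im=cv2.imread('pics/scene5.png');cv2.imwrite('pics/s5.png',cv2.resize(im[150:270,200:350],None,fx=5,fy=5,interpolation=2))"
```

```text
time_s: 8.17
eef_pos: [0.462, -0.2427, 0.1191]
eef_rot: [0.478, -0.479, 0.524, -0.517]
wrist_force: [-0.5, 0.1, 0.0]
opening: 0.6
t 8.17 pos [ 462.  -242.7  119.1] x [-0.083 -0.997 -0.005] y [-0.007  0.006 -1.   ] F [-0.5  0.1  0. ] op 0.6 q [-0.71  0.2   1.83 -0.    1.12  0.94]
shift tool xyz [-15.3  63.3  -8.4] turn ty 0.54 q6 0.94 tilt [-0.0071  0.006 ]
```

View pics/s5.png

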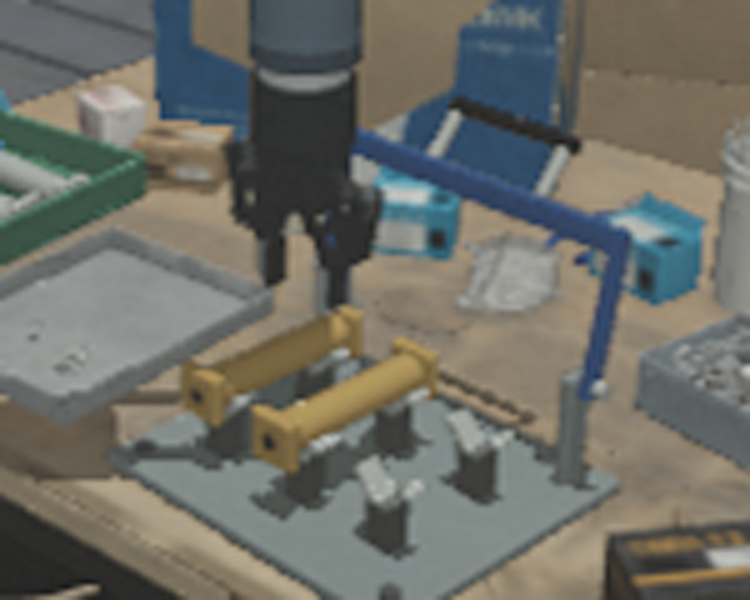

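```bash
python3 -m jog '[[-8,0,-4,0,0,0,-0.2],[-7.3,0,-4.4,0,0,0,-0.2],[0,0,0,0,0,0,-0.2]]' && python3 -c "
from h import *
show();to((.4544,-.2263,.056),-95.3)"
```

```text
time_s: 8.52
eef_pos: [0.4582, -0.2282, 0.1256]
eef_rot: [-0.479, 0.478, -0.52, 0.521]
wrist_force: [-0.2, -0.1, 0.1]
opening: 0.604
t 8.52 pos [ 458.2 -228.2  125.6] x [-0.085 -0.996  0.001] y [ 0.001 -0.001 -1.   ] F [-0.2 -0.1  0.1] op 0.604 q [-0.69  0.16  1.86  0.    1.12  0.96]
shift tool xyz [-1.6 69.6 -4.1] turn ty 0.44 q6 0.96 tilt [ 0.0013 -0.0007]
```

```bash
python3 -m jog '[[-1.6,20,-4,0,0.4,0,-0.2],[0,20,0,0,0,0,-0.2],[0,20,0,0,0,0,-0.2],[0,10,0,0,0,0,-0.2],[0,0,0,0,0,0,-0.2],[0,0,0,0,0,0,0.2]]' && python3 -c "
from h import *
show();to((.4544,-.2263,.056),-95.3)"
```

```text
time_s: 9.02
eef_pos: [0.4546, -0.2273, 0.0546]
eef_rot: [-0.476, 0.476, -0.523, 0.523]
wrist_force: [0.7, -0.2, 0.3]
opening: 0.476
t 9.02 pos [ 454.6 -227.3   54.6] x [-0.093 -0.996  0.   ] y [ 0. -0. -1.] F [ 0.7 -0.2  0.3] op 0.476 q [-0.7   0.27  1.9  -0.    0.97  0.97]
shift tool xyz [-1.  -1.4 -0.3] turn ty -0.02 q6 0.97 tilt [ 0.     -0.0001]
```

```bash
python3 -m jog '[[0,0,0,0,0,0,0.35],[0,0,0,0,0,0,0.35]]' && python3 -c "
from h import *
show()" && python3 -m jog '[[0,0,0,0,0,0,1],[0,0,0,0,0,0,1],[0,0,0,0,0,0,1],[0,0,0,0,0,0,1]]' && python3 -c "
from h import *
show()"
```

```text
time_s: 9.18
eef_pos: [0.4551, -0.225, 0.0555]
eef_rot: [0.477, -0.475, 0.524, -0.522]
wrist_force: [0.8, 12.1, 6.3]
opening: 0.339
t 9.18 pos [ 455.1 -225.    55.5] x [-0.093 -0.996 -0.004] y [ 0.001  0.004 -1.   ] F [ 0.8 12.1  6.3] op 0.339 q [-0.7   0.27  1.9   0.    0.97  0.97]
time_s: 9.52
eef_pos: [0.4551, -0.225, 0.0556]
eef_rot: [0.477, -0.475, 0.523, -0.522]
wrist_force: [0.3, 12.5, 5.6]
opening: 0.326
t 9.52 pos [ 455.1 -225.    55.6] x [-0.093 -0.996 -0.004] y [ 0.001  0.003 -1.   ] F [ 0.3 12.5  5.6] op 0.326 q [-0.7   0.27  1.9   0.    0.97  0.97]
```

```bash
python3 -m jog '[[-1,0,0,0,0,0,1],[0,0,0,0,0,0,1]]' && python3 -c "
from h import *
show()"; python3 -m jog '[[-1,0,0,0,0,0,1],[0,0,0,0,0,0,1]]' && python3 -c "
from h import *
show()"
```

```text
time_s: 9.68
eef_pos: [0.4551, -0.225, 0.0556]
eef_rot: [0.477, -0.476, 0.523, -0.522]
wrist_force: [-0.2, 7.1, 3.6]
opening: 0.329
t 9.68 pos [ 455.1 -225.    55.6] x [-0.093 -0.996 -0.002] y [ 0.001  0.002 -1.   ] F [-0.2  7.1  3.6] op 0.329 q [-0.69  0.27  1.9   0.    0.97  0.97]
time_s: 9.85
eef_pos: [0.4552, -0.225, 0.0556]
eef_rot: [-0.477, 0.476, -0.522, 0.523]
wrist_force: [-2.0, 5.4, 7.5]
opening: 0.33
t 9.85 pos [ 455.2 -225.    55.6] x [-0.093 -0.996 -0.   ] y [ 0.001 -0.    -1.   ] F [-2.   5.4  7.5] op 0.33 q [-0.69  0.27  1.9   0.    0.97  0.97]
```

```bash
python3 -m jog '[[0,-20,0,0,0,0,1],[0,-30,0,0,0,0,1],[0,-30,0,0,0,0,1],[0,0,0,0,0,0,1]]' && python3 -c "
from h import *
show();to((.485,.047,.13),-90)"
```

```text
time_s: 10.18
eef_pos: [0.4581, -0.2284, 0.1408]
eef_rot: [-0.477, 0.476, -0.519, 0.527]
wrist_force: [1.3, -1.8, -2.1]
opening: 0.333
t 10.18 pos [ 458.1 -228.4  140.8] x [-0.093 -0.996  0.007] y [ 0.009 -0.008 -1.   ] F [ 1.3 -1.8 -2.1] op 0.333 q [-0.69  0.14  1.85 -0.    1.14  0.97]
shift tool xyz [-276.7    8.9    1.1] turn ty -5.33 q6 0.97 tilt [ 0.0089 -0.0077]
```

```bash
python3 -m jog '[[-20,0,0,0,0,0,1],[-35,0,0,0,0,0,1],[-37,0,0,0,0,0,1],[-37,0,0,0,0,0,1],[-37,0,0,0,0,0,1],[-37,0,0,0,0,0,1],[-35,0,0,0,-2.5,0,1],[-30,0,0,0,-2.5,0,1]]' &&python3 -m jog '[[0,0,0,0,0,0,1]]'&& python3 -c "
from h import *
show();to((.485,.047,.13),-90)
for n in('top','scene'): cv2.imwrite(f'pics/{n}6.png',camera(n))
im=cv2.imread('pics/scene6.png');cv2.imwrite('pics/s6.png',cv2.resize(im[130:280,150:350],None,fx=4,fy=4,interpolation=2))"
```

```text
time_s: 10.85
eef_pos: [0.4782, 0.0436, 0.1341]
eef_rot: [-0.499, 0.499, -0.501, 0.501]
wrist_force: [-0.6, -0.4, -3.3]
opening: 0.326
time_s: 10.93
eef_pos: [0.4777, 0.0462, 0.1339]
eef_rot: [0.501, -0.5, 0.5, -0.499]
wrist_force: [-0.4, -0.2, -3.6]
opening: 0.329
t 10.93 pos [477.7  46.2 133.9] x [ 0.001 -1.    -0.002] y [ 0.     0.002 -1.   ] F [-0.4 -0.2 -3.6] op 0.329 q [-0.15  0.08  1.93  0.    1.13  1.42]
shift tool xyz [-0.8  3.9  7.3] turn ty 0.04 q6 1.42 tilt [0.0001 0.0019]
```

View pics/s6.png

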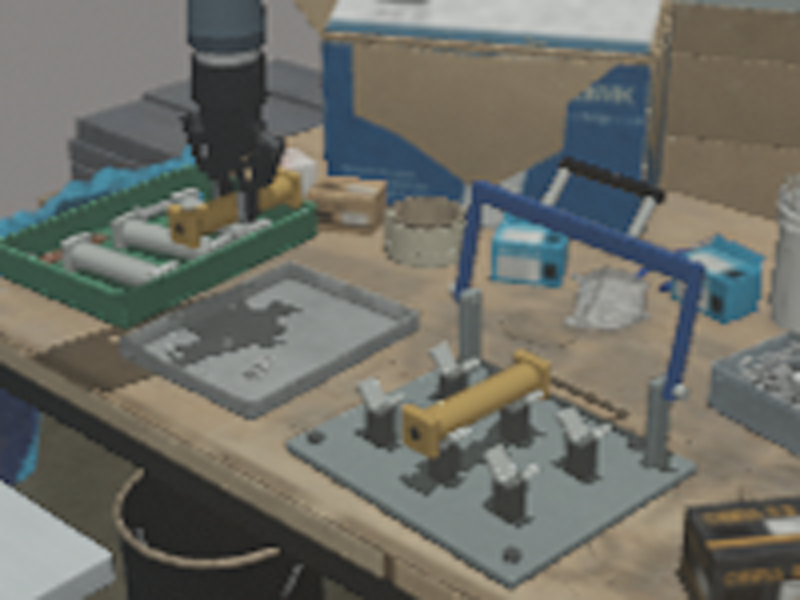

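```bash
python3 -m jog '[[0,30,6,0,0,0,1],[0,30,0,0,0,0,1],[0,30,0,0,0,0,1],[0,20,0,0,0,0,1],[0,12,0,0,0,0,1],[0,3,0,0,0,0,1]]' && python3 -m jog '[[0,0,0,0,0,0,1]]' && python3 -c "
from h import *
show()"
```

```text
time_s: 11.53
eef_pos: [0.4822, 0.0404, 0.0066]
eef_rot: [0.497, -0.499, 0.503, -0.501]
wrist_force: [-0.4, 0.1, -3.0]
opening: 0.329
time_s: 11.62
eef_pos: [0.4835, 0.0406, 0.0082]
eef_rot: [0.498, -0.499, 0.502, -0.501]
wrist_force: [-0.8, 0.4, -2.7]
opening: 0.329
t 11.62 pos [483.5  40.6   8.2] x [-0.008 -1.    -0.   ] y [-0.002  0.    -1.   ] F [-0.8  0.4 -2.7] op 0.329 q [-0.16  0.32  1.96 -0.    0.86  1.42]
```

```bash
python3 -m jog '[[0,2,0,0,0,0,1],[0,0,0,0,0,0,0],[0,0,0,0,0,0,-0.1],[0,0,0,0,0,0,-0.1],[0,-20,0,0,0,0,-0.1],[0,-40,0,0,0,0,-0.2],[0,-40,0,0,0,0,-0.2],[0,-20,0,0,0,0,-0.2]]' && python3 -m jog '[[20,0,0,0,5.3,0,-0.2],[37,0,0,0,0,0,-0.2],[37,0,0,0,0,0,-0.2],[37,0,0,0,0,0,-0.2],[37,0,0,0,0,0,-0.2],[37,0,0,0,0,0,-0.2],[37,0,0,0,0,0,-0.2],[37,0,0,0,0,0,-0.2]]'  && python3 -m jog '[[35,0,0,0,0,0,-0.2],[20,0,0,0,0,0,-0.2],[0,0,0,0,0,0,-0.2],[0,0,0,0,0,0,-0.2]]' && python3 -c "
from h import *
show();to((.447,-.3047,.056),-95.3)
for n in('top','scene'): cv2.imwrite(f'pics/{n}7.png',camera(n))
im=cv2.imread('pics/scene7.png');cv2.imwrite('pics/s7.png',cv2.resize(im[130:280,150:350],None,fx=4,fy=4,interpolation=2))"
```

```text
time_s: 12.28
eef_pos: [0.4867, 0.0413, 0.1324]
eef_rot: [-0.5, 0.497, -0.499, 0.503]
wrist_force: [1.5, -0.3, -0.1]
opening: 0.598
time_s: 12.95
eef_pos: [0.4586, -0.2382, 0.1282]
eef_rot: [-0.475, 0.475, -0.523, 0.525]
wrist_force: [0.7, 0.3, 0.2]
opening: 0.597
time_s: 13.28
eef_pos: [0.4532, -0.2919, 0.1277]
eef_rot: [-0.474, 0.474, -0.524, 0.525]
wrist_force: [-0.0, 1.1, -0.3]
opening: 0.606
t 13.28 pos [ 453.2 -291.9  127.7] x [-0.1   -0.995  0.   ] y [ 0.001 -0.001 -1.   ] F [-0.   1.1 -0.3] op 0.606 q [-0.79  0.22  1.79  0.    1.13  0.88]
shift tool xyz [13.3 71.7 -4.9] turn ty -0.46 q6 0.88 tilt [ 0.0008 -0.0006]
```

View pics/s7.png

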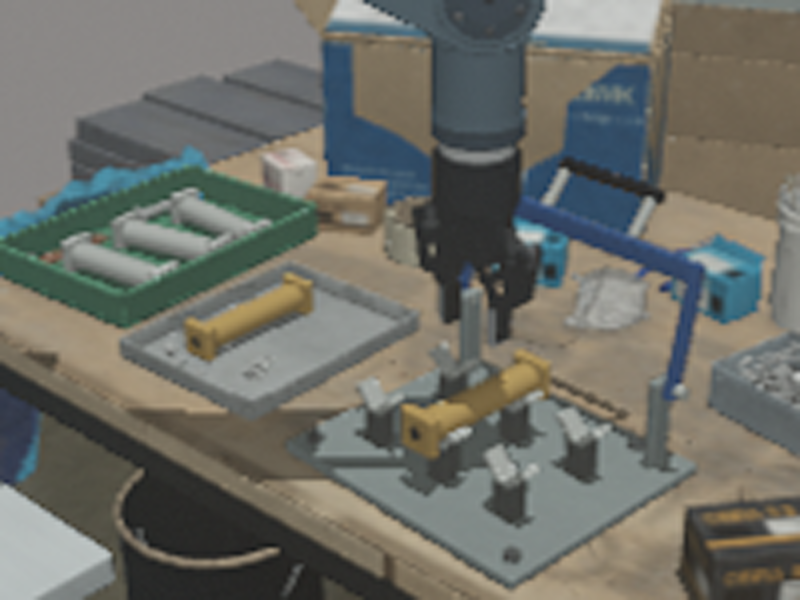

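Finished2 lies in the tray, finished1 is still in station 2. Correct and descend.

```bash
python3 -m jog '[[6.5,5,-2.5,0,-0.4,0,-0.2],[6.5,15,-2.5,0,0,0,-0.2],[0,20,0,0,0,0,-0.2],[0,20,0,0,0,0,-0.2],[0,10,0,0,0,0,-0.2],[0,0,0,0,0,0,-0.2],[0,0,0,0,0,0,0.2]]' && python3 -c "
from h import *
show();to((.447,-.3047,.056),-95.3)"
```

```text
time_s: 13.97
eef_pos: [0.4469, -0.3026, 0.0569]
eef_rot: [0.477, -0.477, 0.523, -0.522]
wrist_force: [-0.8, -1.1, 0.3]
opening: 0.477
t 13.97 pos [ 446.9 -302.6   56.9] x [-0.09  -0.996 -0.001] y [-0.001  0.001 -1.   ] F [-0.8 -1.1  0.3] op 0.477 q [-0.82  0.33  1.82 -0.    1.    0.85]
shift tool xyz [2.1 0.9 0.3] turn ty 0.13 q6 0.85 tilt [-0.0009  0.0009]
```

```bash
python3 -m jog '[[2,0,0,0,0,0,0.2],[0,0.5,0,0,0,0,0.35],[0,0,0,0,0,0,1],[0,0,0,0,0,0,1],[0,0,0,0,0,0,1],[0,0,0,0,0,0,1]]' && python3 -c "
from h import *
show()"
```

```text
time_s: 14.47
eef_pos: [0.4477, -0.3047, 0.0585]
eef_rot: [-0.477, 0.476, -0.522, 0.522]
wrist_force: [-0.4, 7.0, 7.6]
opening: 0.329
t 14.47 pos [ 447.7 -304.7   58.5] x [-0.091 -0.996 -0.001] y [ 0.001  0.001 -1.   ] F [-0.4  7.   7.6] op 0.329 q [-0.82  0.33  1.81  0.    1.    0.84]
```

```bash
python3 -m jog '[[0,-20,0,0,0,0,1],[0,-30,0,0,0,0,1],[0,-25,0,0,0,0,1],[-20,0,0,0,0,0,1],[-35,0,0,0,0,0,1],[-37,0,0,0,0,0,1],[-37,0,0,0,0,0,1],[-37,0,0,0,0,0,1]]' && python3 -m jog '[[-37,0,0,0,0,0,1],[-35,0,0,0,-2.5,0,1],[-22,0,0,0,-2.5,0,1],[0,0,0,0,0,0,1],[0,0,0,0,0,0,1]]'&& python3 -c "
from h import *
show();to((.485,-.038,.010),-90)"
```

```text
time_s: 15.13
eef_pos: [0.4621, -0.1388, 0.1326]
eef_rot: [-0.477, 0.476, -0.522, 0.523]
wrist_force: [0.4, -0.7, -2.8]
opening: 0.327
time_s: 15.55
eef_pos: [0.4699, -0.0455, 0.1324]
eef_rot: [-0.5, 0.5, -0.5, 0.501]
wrist_force: [-0.3, -0.3, -2.6]
opening: 0.326
t 15.55 pos [469.9 -45.5 132.4] x [-0.001 -1.     0.001] y [ 0.001 -0.001 -1.   ] F [-0.3 -0.3 -2.6] op 0.326 q [-0.35  0.07  1.95 -0.    1.12  1.22]
shift tool xyz [ -7.6 122.4  14.9] turn ty -0.08 q6 1.22 tilt [ 0.0012 -0.0007]
```

```bash
python3 -m jog '[[-4,10,14,0,0,0,1],[0,30,0,0,0,0,1],[0,30,0,0,0,0,1],[0,30,0,0,0,0,1],[0,16,0,0,0,0,1],[0,6,0,0,0,0,1],[0,0,0,0,0,0,1]]' && python3 -c "
from h import *
show()"
```

```text
time_s: 16.13
eef_pos: [0.4832, -0.0437, 0.0098]
eef_rot: [0.498, -0.499, 0.502, -0.501]
wrist_force: [0.1, -0.1, -3.5]
opening: 0.324
t 16.13 pos [483.2 -43.7   9.8] x [-0.006 -1.    -0.   ] y [-0.002  0.    -1.   ] F [ 0.1 -0.1 -3.5] op 0.324 q [-0.34  0.32  1.96 -0.    0.86  1.24]
```

```bash
python3 -m jog '[[0,1,0,0,0,0,1],[0,0,0,0,0,0,0],[0,0,0,0,0,0,-0.1],[0,0,0,0,0,0,-0.1],[0,-20,0,0,0,0,-0.1],[0,-40,0,0,0,0,-0.2],[0,-40,0,0,0,0,-0.2],[0,-30,0,0,0,0,-0.2]]'; cat > bl.py <<'E'
from ov import *
import sys,json
S=json.loads(sys.argv[1]);src=sys.argv[2];tag=sys.argv[3]
for n,off,wh,s in(("top",(135,155),(75,95),8),("scene",(140,165),(100,50),8)):
    im=crop(n,cv2.imread(f"pics/{n}{src}.png"),off,wh,s)
    for x,y,w in S:
        L,box=fixmodel();L.clear()
        for e in(-.07,.07): box((e,0,0),(.012,.038,.038))
        seg(im,n,L,T2(x,y,w,.022),s,off,(0,0,255))
    cv2.imwrite(f"pics/{n}_{tag}.png",im)
E
python3 -c "
from h import *
show()
for n in('top','scene'): cv2.imwrite(f'pics/{n}8.png',camera(n))"
python3 bl.py '[[0.629,0.252,-91.8],[0.552,0.249,-78.6],[0.468,0.239,-83.9]]' 8 e
```

```text
time_s: 16.8
eef_pos: [0.4845, -0.0428, 0.1419]
eef_rot: [-0.499, 0.499, -0.5, 0.502]
wrist_force: [1.1, -0.2, 1.1]
opening: 0.599
t 16.8 pos [484.5 -42.8 141.9] x [-0.004 -1.     0.001] y [ 0.003 -0.001 -1.   ] F [ 1.1 -0.2  1.1] op 0.599 q [-0.33  0.08  1.91 -0.    1.14  1.24]
```

View pics/top_e.png

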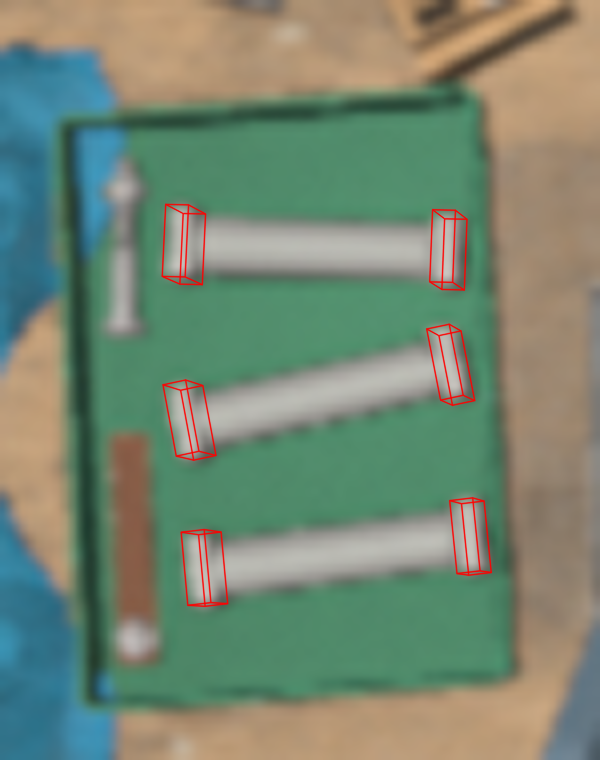

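View pics/scene_e.png

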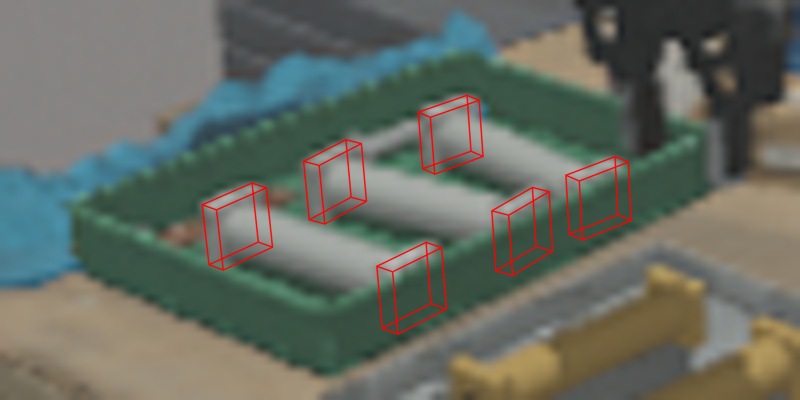

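```bash
python3 -m jog '[[0,0,0,0,-7,0,-0.2],[0,0,0,0,-7,0,-0.2],[0,0,0,0,-7,0,-0.2],[0,0,0,0,-7,0,-0.2],[0,0,0,0,-7,0,-0.2],[0,0,0,0,-7,0,-0.2],[0,0,0,0,-7,0,-0.2],[0,0,0,0,-7,0,-0.2]]' && python3 -m jog '[[0,0,0,0,-7,0,-0.2],[0,0,0,0,-7,0,-0.2],[0,0,0,0,-7,0,-0.2],[0,0,0,0,-7,0,-0.2],[0,0,0,0,-7,0,-0.2],[0,0,0,0,-5,0,-0.2],[0,0,0,0,0,0,-0.2]]'; python3 -c "
from h import *
show();to((.468,.239,.1),6.1)"
```

```text
time_s: 17.57
eef_pos: [0.4834, -0.0424, 0.1381]
eef_rot: [-0.676, 0.676, -0.206, 0.206]
wrist_force: [-0.0, 0.0, 0.3]
opening: 0.597
time_s: 18.15
eef_pos: [0.4834, -0.0424, 0.1381]
eef_rot: [0.706, -0.706, -0.036, 0.037]
wrist_force: [0.4, -0.4, 1.1]
opening: 0.599
t 18.15 pos [483.4 -42.4 138.1] x [ 0.995  0.103 -0.   ] y [-0.001  0.    -1.   ] F [ 0.4 -0.4  1.1] op 0.599 q [-0.33  0.09  1.91 -0.    1.14 -0.44]
shift tool xyz [ 13.9  38.2 281.5] turn ty -0.16 q6 -0.44 tilt [-0.0005  0.0001]
```

```bash
python3 -m jog '[[2,0,20,0,0,0,-0.2],[2,0,36,0,0,0,-0.2],[2,0,37,0,0,0,-0.2],[2,0,37,0,0,0,-0.2],[2,0,37,0,0,0,-0.2],[2,0,37,0,0,0,-0.2],[2,0,37,0,0,0,-0.2],[0,0,30,0,0,0,-0.2]]' && python3 -m jog '[[0,0,12,0,0,0,-0.2],[0,0,0,0,0,0,-0.2],[0,0,0,0,0,0,-0.2]]'; python3 -c "
from h import *
show();to((.468,.239,.008),6.1)"
```

```text
time_s: 18.82
eef_pos: [0.4699, 0.231, 0.1384]
eef_rot: [0.706, -0.706, -0.035, 0.035]
wrist_force: [0.2, 0.1, -0.8]
opening: 0.601
time_s: 19.07
eef_pos: [0.4688, 0.2405, 0.1382]
eef_rot: [-0.706, 0.706, 0.035, -0.036]
wrist_force: [0.8, 0.4, 0.3]
opening: 0.601
t 19.07 pos [468.8 240.5 138.2] x [ 0.995  0.101 -0.001] y [-0.001 -0.001 -1.   ] F [0.8 0.4 0.3] op 0.601 q [ 0.25  0.18  1.81 -0.    1.15  0.15]
shift tool xyz [ -0.8 130.2  -1.3] turn ty -0.33 q6 0.15 tilt [-0.0006 -0.0007]
```

```bash
python3 -m jog '[[-1,30,0,0,-0.3,0,-0.2],[0,35,0,0,0,0,-0.2],[0,35,0,0,0,0,-0.2],[0,20,0,0,0,0,-0.2],[0,8,0,0,0,0,-0.2],[0,0,0,0,0,0,-0.2],[0,0,0,0,0,0,0.2]]' && python3 -c "
from h import *
show();to((.468,.239,.009),6.1)"
```

```text
time_s: 19.65
eef_pos: [0.4689, 0.2396, 0.0112]
eef_rot: [-0.706, 0.706, 0.037, -0.037]
wrist_force: [-0.8, 0.9, -0.6]
opening: 0.471
t 19.65 pos [468.9 239.6  11.2] x [0.995 0.104 0.   ] y [ 0. -0. -1.] F [-0.8  0.9 -0.6] op 0.471 q [ 0.25  0.39  1.86 -0.    0.89  0.14]
shift tool xyz [-1.   2.2 -0.5] turn ty -0.14 q6 0.14 tilt [ 0.0004 -0.0001]
```

```bash
python3 -m jog '[[-1,2,0,0,0,0,0.3],[0,0,0,0,0,0,1],[0,0,0,0,0,0,1],[0,0,0,0,0,0,1],[0,0,0,0,0,0,1]]' && python3 -c "
from h import *
show()"&& python3 -m jog '[[0,-15,0,0,0,0,1],[0,-30,0,0,0,0,1],[0,-40,0,0,0,0,1],[0,-40,0,0,0,0,1],[0,0,0,0,0,0,1],[0,0,0,0,0,0,1]]' ; python3 -c "
from h import *
show()
for n in('top','scene'): cv2.imwrite(f'pics/{n}9.png',camera(n))
im=cv2.imread('pics/scene9.png');cv2.imwrite('pics/s9.png',cv2.resize(im[130:280,130:330],None,fx=4,fy=4,interpolation=2))
im=cv2.imread('pics/top9.png');cv2.imwrite('pics/t9.png',cv2.resize(im[130:280,130:330],None,fx=4,fy=4,interpolation=2))"
```

```text
time_s: 20.07
eef_pos: [0.4691, 0.2403, 0.0107]
eef_rot: [-0.706, 0.706, 0.039, -0.036]
wrist_force: [0.4, -2.5, 7.3]
opening: 0.328
t 20.07 pos [469.1 240.3  10.7] x [0.994 0.106 0.004] y [ 0.004  0.    -1.   ] F [ 0.4 -2.5  7.3] op 0.328 q [ 0.25  0.39  1.86 -0.    0.89  0.14]
time_s: 20.57
eef_pos: [0.4691, 0.2411, 0.1368]
eef_rot: [0.707, -0.706, -0.04, 0.035]
wrist_force: [-0.2, -0.7, -4.3]
opening: 0.332
t 20.57 pos [469.1 241.1 136.8] x [0.994 0.106 0.007] y [ 0.007  0.002 -1.   ] F [-0.2 -0.7 -4.3] op 0.332 q [0.25 0.18 1.82 0.   1.14 0.14]
```

View pics/s9.png

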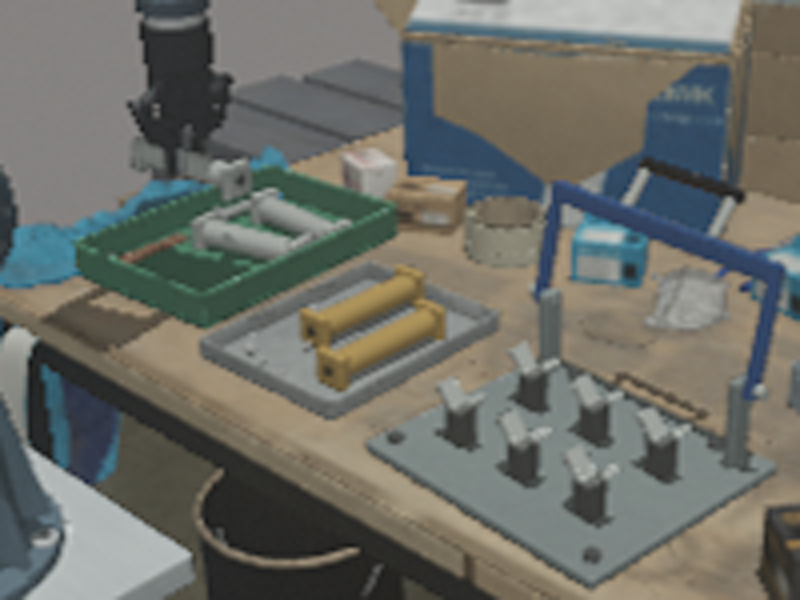

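View pics/t9.png

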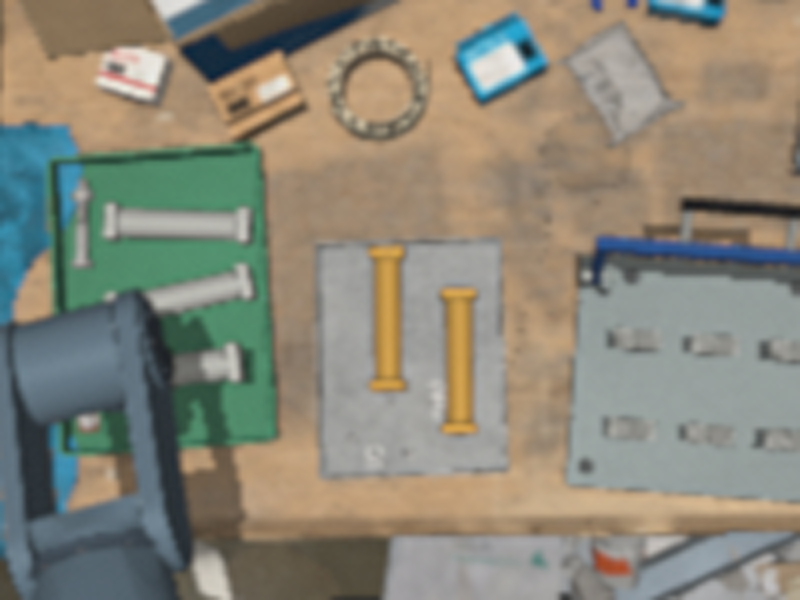

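```bash
python3 -m jog '[[0,0,0,0,-7,0,1],[0,0,0,0,-7,0,1],[0,0,0,0,-7,0,1],[0,0,0,0,-7,0,1],[0,0,0,0,-7,0,1],[0,0,0,0,-7,0,1],[0,0,0,0,-7,0,1],[0,0,0,0,-7,0,1]]' && python3 -m jog '[[0,0,0,0,-7,0,1],[0,0,0,0,-7,0,1],[0,0,0,0,-7,0,1],[0,0,0,0,-1.6,0,1],[0,0,0,0,0,0,1]]'; python3 -c "
from h import *
show();to((.4396,-.3844,.13),84.7)"
```

```text
time_s: 21.33
eef_pos: [0.4651, 0.2398, 0.1308]
eef_rot: [0.605, -0.604, -0.365, 0.368]
wrist_force: [-0.3, 1.5, -3.4]
opening: 0.332
time_s: 21.75
eef_pos: [0.4652, 0.2398, 0.131]
eef_rot: [0.523, -0.522, -0.475, 0.478]
wrist_force: [0.0, -1.4, -4.4]
opening: 0.33
t 21.75 pos [465.2 239.8 131. ] x [ 0.092  0.996 -0.002] y [-0.005 -0.001 -1.   ] F [ 0.  -1.4 -4.4] op 0.33 q [ 0.25  0.19  1.82  0.    1.14 -1.23]
shift tool xyz [-623.9    1.8  -32. ] turn ty 0.02 q6 -1.23 tilt [-0.005  -0.0012]
```

```bash
python3 -m jog '[[-20,-5,-2,0,0,0,1],[-35,-5,-2,0,0,0,1],[-37,0,-2,0,0,0,1],[-37,0,-2,0,0,0,1],[-37,0,-2,0,0,0,1],[-37,0,-2,0,0,0,1],[-37,0,-2,0,0,0,1],[-37,0,-2,0,0,0,1]]' && python3 -m jog '[[-37,0,-2,0,0,0,1],[-37,0,-2,0,0,0,1],[-37,0,-2,0,0,0,1],[-37,0,-2,0,0,0,1],[-37,0,-2,0,0,0,1],[-37,0,-2,0,0,0,1],[-37,0,-2,0,0,0,1],[-37,0,-2,0,0,0,1]]'; python3 -c "
from h import *
show();to((.4396,-.3844,.13),84.7)"
```

```text
time_s: 22.42
eef_pos: [0.4557, -0.0382, 0.1422]
eef_rot: [0.524, -0.522, -0.475, 0.476]
wrist_force: [1.2, -0.7, -3.0]
opening: 0.329
time_s: 23.08
eef_pos: [0.4444, -0.334, 0.1416]
eef_rot: [0.524, -0.522, -0.476, 0.476]
wrist_force: [0.0, -0.6, -3.7]
opening: 0.331
t 23.08 pos [ 444.4 -334.   141.6] x [0.095 0.995 0.003] y [-0.002  0.003 -1.   ] F [ 0.  -0.6 -3.7] op 0.331 q [-0.86  0.24  1.73  0.    1.18 -2.33]
shift tool xyz [-50.6  11.5  -0. ] turn ty -0.15 q6 -2.33 tilt [-0.0021  0.0027]
```

```bash
python3 -m jog '[[-25,5,0,0,0,0,1],[-15,5,0,0,0,0,1],[-8,0,0,0,0,0,1],[0,0,0,0,0,0,1],[0,0,0,0,0,0,1]]'; python3 -c "
from h import *
show();to((.4396,-.3844,.075),84.7)"
```

```text
time_s: 23.5
eef_pos: [0.441, -0.3795, 0.1326]
eef_rot: [0.524, -0.522, -0.476, 0.476]
wrist_force: [0.2, -0.2, -4.4]
opening: 0.325
t 23.5 pos [ 441.  -379.5  132.6] x [0.093 0.996 0.002] y [-0.001  0.002 -1.   ] F [ 0.2 -0.2 -4.4] op 0.325 q [-0.91  0.3   1.67  0.    1.17 -2.39]
shift tool xyz [-5.2 57.6  0.8] turn ty -0.05 q6 -2.39 tilt [-0.0013  0.0024]
```

```bash
python3 -m jog '[[-3,20,0,0,0,0,1],[-2,20,0.8,0,0,0,1],[0,15,0,0,0,0,1],[0,0,0,0,0,0,1],[0,0,0,0,0,0,1]]'; python3 -c "
from h import *
show();to((.4396,-.3844,.0587),84.7)"
```

```text
time_s: 23.92
eef_pos: [0.44, -0.3837, 0.0781]
eef_rot: [0.523, -0.521, -0.477, 0.476]
wrist_force: [0.5, -0.3, -3.5]
opening: 0.324
t 23.92 pos [ 440.  -383.7   78.1] x [0.091 0.996 0.002] y [-0.001  0.002 -1.   ] F [ 0.5 -0.3 -3.5] op 0.324 q [-0.92  0.38  1.69  0.    1.07 -2.4 ]
shift tool xyz [-0.8 19.4  0.3] turn ty 0.05 q6 -2.4 tilt [-0.0014  0.0023]
```

```bash
python3 -m jog '[[-0.8,8,0,0,0,0,1],[0,6,0,0,0,0,1],[0,4,0,0,0,0,1],[0,0,0,0,0,0,1]]'; python3 -c "
from h import *
show()
for n in('top','scene'): cv2.imwrite(f'pics/{n}10.png',camera(n))
im=cv2.imread('pics/scene10.png');cv2.imwrite('pics/s10.png',cv2.resize(im[190:280,220:330],None,fx=7,fy=7,interpolation=2))"
```

```text
time_s: 24.25
eef_pos: [0.4403, -0.3863, 0.0608]
eef_rot: [0.523, -0.523, -0.476, 0.476]
wrist_force: [1.1, 1.0, -2.2]
opening: 0.326
t 24.25 pos [ 440.3 -386.3   60.8] x [0.093 0.996 0.   ] y [ 0.  0. -1.] F [ 1.1  1.  -2.2] op 0.326 q [-0.92  0.41  1.7   0.    1.04 -2.4 ]
```

View pics/s10.png

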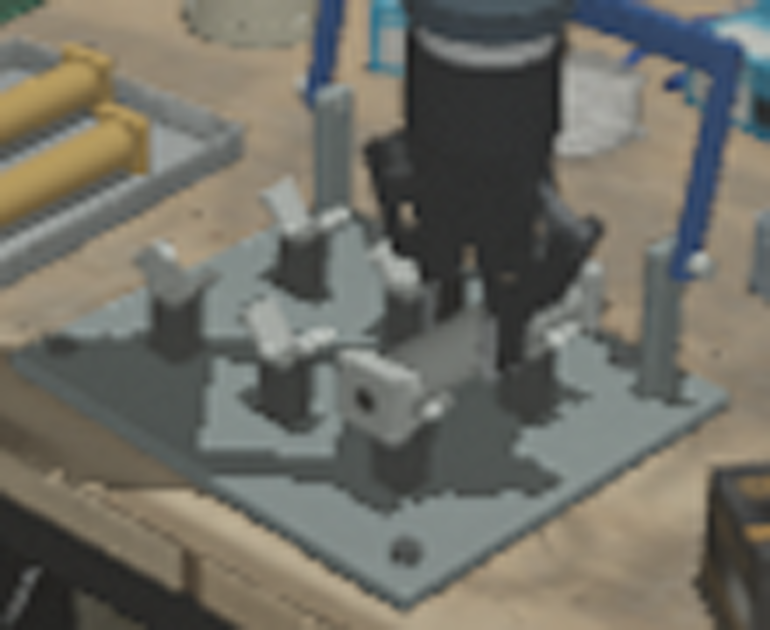

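```bash
python3 -m jog '[[1,1.5,0,0,0,0,1],[0,1,0,0,0,0,1],[0,0,0,0,0,0,1]]'; python3 -c "
from h import *
show()"
```

```text
time_s: 24.6
eef_pos: [0.4405, -0.3859, 0.0601]
eef_rot: [-0.522, 0.523, 0.476, -0.476]
wrist_force: [-3.5, 6.2, 10.8]
opening: 0.325
t 24.6 pos [ 440.5 -385.9   60.1] x [ 0.093  0.996 -0.001] y [ 0.001 -0.001 -1.   ] F [-3.5  6.2 10.8] op 0.325 q [-0.92  0.41  1.7   0.    1.03 -2.4 ]
```

```bash
python3 -m jog '[[0.5,0,0,0,0,0,0.2],[0,0,0,0,0,0,0],[0,0,0,0,0,0,-0.2],[0,-20,0,0,0,0,-0.2],[0,-40,0,0,0,0,-0.2],[0,-25,0,0,0,0,-0.2],[25,0,0,0,0,0,-0.2],[35,0,0,0,0,0,-0.2]]' ; python3 -m jog '[[37,0,0,0,0,0,-0.2],[37,0,0,0,0,0,-0.2],[37,0,0,0,0,0,-0.2],[37,0,0,0,0,0,-0.2],[37,0,0,0,0,0,-0.2],[37,0,0,0,0,0,-0.2],[37,0,0,0,0,0,-0.2],[37,0,0,0,0,0,-0.2]]'; python3 -c "
from h import *
show();to((.552,.249,.13),11.4)
for n in('top','scene'): cv2.imwrite(f'pics/{n}11.png',camera(n))"
cat > sv.py <<'E'
from ov import *
import sys
src,tag=sys.argv[1:3];sh=eval(sys.argv[3])
L,box=fixmodel();L.clear()
for yy in sh:
    for e in(-.07,.07): box((e,yy,.07),(.012,.038,.038))
for n,off,wh,s in(("top",(265,185),(100,80),7),("scene",(220,190),(110,80),7)):
    im=crop(n,cv2.imread(f"pics/{n}{src}.png"),off,wh,s)
    seg(im,n,L,T2(.447,-.3047,-5.3),s,off,(0,0,255))
    cv2.imwrite(f"pics/{n}_{tag}.png",im)
E
python3 sv.py 11 v "[-.08]"
```

```text
time_s: 25.27
eef_pos: [0.4468, -0.3289, 0.1461]
eef_rot: [-0.521, 0.526, 0.475, -0.476]
wrist_force: [-0.0, 1.3, 0.4]
opening: 0.6
time_s: 25.93
eef_pos: [0.4733, -0.0293, 0.1434]
eef_rot: [-0.522, 0.523, 0.476, -0.476]
wrist_force: [0.8, -0.2, -0.1]
opening: 0.602
t 25.93 pos [473.3 -29.3 143.4] x [ 0.093  0.996 -0.   ] y [ 0.001 -0.001 -1.   ] F [ 0.8 -0.2 -0.1] op 0.602 q [-0.31  0.06  1.94 -0.    1.15 -1.79]
shift tool xyz [284.4  13.3 -52.4] turn ty 73.24 q6 -1.79 tilt [ 0.001  -0.0005]
```

View pics/top_v.png

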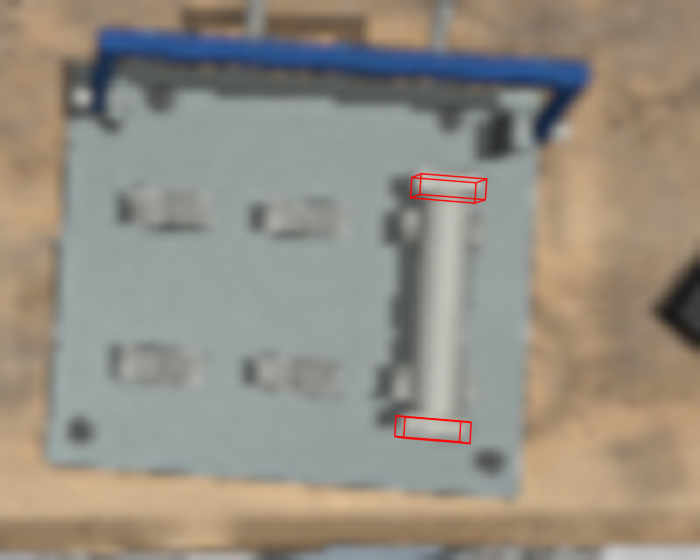

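View pics/scene_v.png

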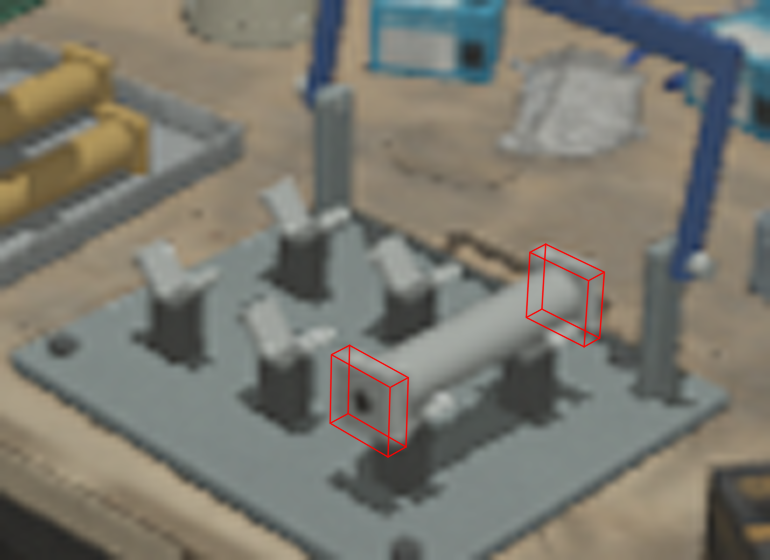

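```bash
python3 -m jog '[[0,0,0,0,7,0,-0.2],[0,0,0,0,7,0,-0.2],[0,0,0,0,7,0,-0.2],[0,0,0,0,7,0,-0.2],[0,0,0,0,7,0,-0.2],[0,0,0,0,7,0,-0.2],[0,0,0,0,7,0,-0.2],[0,0,0,0,7,0,-0.2]]' && python3 -m jog '[[0,0,0,0,7,0,-0.2],[0,0,0,0,7,0,-0.2],[0,0,0,0,3.3,0,-0.2],[0,0,0,0,0,0,-0.2]]'; python3 -c "
from h import *
show();to((.552,.249,.009),11.4)
for n in('top','scene'): cv2.imwrite(f'pics/{n}12.png',camera(n))"
python3 bl.py '[[0.629,0.252,-91.8],[0.552,0.249,-78.6]]' 12 f
```

```text
time_s: 26.7
eef_pos: [0.4734, -0.0317, 0.1432]
eef_rot: [-0.685, 0.686, 0.173, -0.173]
wrist_force: [-0.8, 0.6, 0.0]
opening: 0.601
time_s: 27.03
eef_pos: [0.4734, -0.0316, 0.1432]
eef_rot: [-0.704, 0.704, 0.069, -0.069]
wrist_force: [0.2, -0.6, 0.8]
opening: 0.601
t 27.03 pos [473.4 -31.6 143.2] x [0.981 0.194 0.   ] y [ 0. -0. -1.] F [ 0.2 -0.6  0.8] op 0.601 q [-0.32  0.06  1.94 -0.    1.15 -0.51]
shift tool xyz [131.7 134.1 260.1] turn ty -0.19 q6 -0.51 tilt [ 0.0004 -0.0005]
```

View pics/top_f.png

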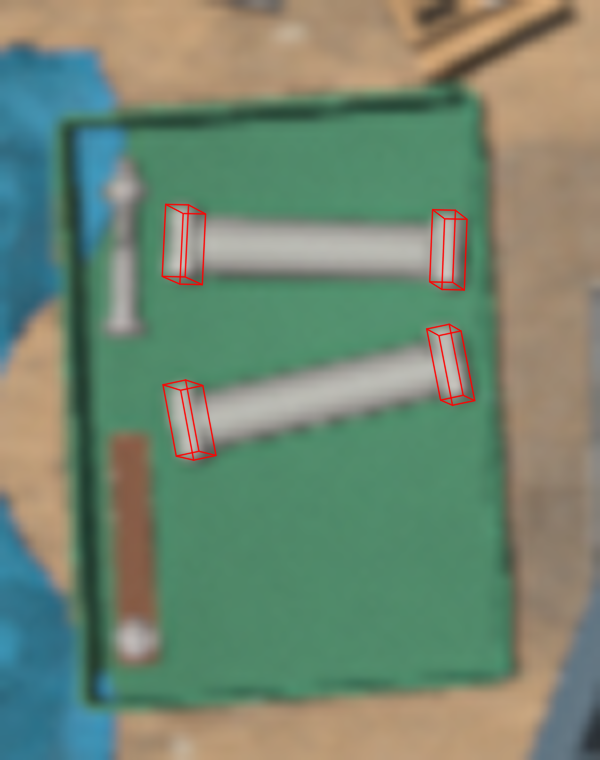

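```bash
python3 -m jog '[[10,0,20,0,0,0,-0.2],[17,0,34,0,0,0,-0.2],[17,0,34,0,0,0,-0.2],[17,0,34,0,0,0,-0.2],[17,0,34,0,0,0,-0.2],[17,0,34,0,0,0,-0.2],[17,0,34,0,0,0,-0.2],[15,0,25,0,0,0,-0.2]]' && python3 -m jog '[[5,0,10,0,0,0,-0.2],[0,0,0,0,0,0,-0.2],[0,0,0,0,0,0,-0.2]]'; python3 -c "
from h import *
show();to((.552,.249,.009),11.4)"
```

```text
time_s: 27.8
eef_pos: [0.5488, 0.2411, 0.1431]
eef_rot: [0.704, -0.703, -0.071, 0.071]
wrist_force: [0.6, -0.1, -0.0]
opening: 0.603
time_s: 28.05
eef_pos: [0.5513, 0.2488, 0.1426]
eef_rot: [-0.703, 0.704, 0.07, -0.071]
wrist_force: [-0.9, -0.2, -0.9]
opening: 0.601
t 28.05 pos [551.3 248.8 142.6] x [ 0.98   0.199 -0.001] y [-0.001 -0.001 -1.   ] F [-0.9 -0.2 -0.9] op 0.601 q [ 0.23  0.34  1.6  -0.    1.2   0.03]
shift tool xyz [9.000e-01 1.336e+02 1.000e-01] turn ty 0.08 q6 0.03 tilt [-0.0008 -0.0008]
```

```bash
python3 -m jog '[[1,30,0,0,0,0,-0.2],[0,35,0,0,0,0,-0.2],[0,35,0,0,0,0,-0.2],[0,22,0,0,0,0,-0.2],[0,9,0,0,0,0,-0.2],[0,2,0,0,0,0,-0.2],[0,0,0,0,0,0,0.2],[0,0,0,0,0,0,0.2]]' && python3 -c "
from h import *
show();to((.552,.249,.0095),11.4)"
```

```text
time_s: 28.72
eef_pos: [0.5539, 0.2491, 0.012]
eef_rot: [0.704, -0.704, -0.071, 0.069]
wrist_force: [0.2, -0.9, -0.8]
opening: 0.399
t 28.72 pos [553.9 249.1  12. ] x [0.98  0.197 0.003] y [ 0.003  0.    -1.   ] F [ 0.2 -0.9 -0.8] op 0.399 q [ 0.23  0.52  1.65 -0.    0.97  0.03]
shift tool xyz [-1.9  2.5  0.3] turn ty -0.06 q6 0.03 tilt [0.0025 0.0004]
```

```bash
python3 -m jog '[[-1.5,2,0,0,0,0,0.3],[0,0,0,0,0,0,1],[0,0,0,0,0,0,1],[0,0,0,0,0,0,1],[0,0,0,0,0,0,1]]' && python3 -c "
from h import *
show()"&& python3 -m jog '[[0,-15,0,0,0,0,1],[0,-30,0,0,0,0,1],[0,-40,0,0,0,0,1],[0,-45,0,0,0,0,1],[0,0,0,0,0,0,1],[0,0,0,0,0,0,1]]' ; python3 -c "
from h import *
show()"
```

```text
time_s: 29.13
eef_pos: [0.5534, 0.2494, 0.0109]
eef_rot: [0.704, -0.704, -0.072, 0.068]
wrist_force: [0.6, -2.3, 5.7]
opening: 0.333
t 29.13 pos [553.4 249.4  10.9] x [0.98  0.197 0.005] y [ 0.005  0.001 -1.   ] F [ 0.6 -2.3  5.7] op 0.333 q [ 0.23  0.52  1.65 -0.    0.96  0.03]
t 29.13 pos [553.4 249.4  10.9] x [0.98  0.197 0.005] y [ 0.005  0.001 -1.   ] F [ 0.6 -2.3  5.7] op 0.333 q [ 0.23  0.52  1.65 -0.    0.96  0.03]out of range; nothing moved
```

```bash
python3 -m jog '[[0,-15,0,0,0,0,1],[0,-30,0,0,0,0,1],[0,-40,0,0,0,0,1],[0,-40,0,0,0,0,1],[0,0,0,0,0,0,1],[0,0,0,0,-7,0,1],[0,0,0,0,-7,0,1],[0,0,0,0,-7,0,1]]' && python3 -m jog '[[0,0,0,0,-7,0,1],[0,0,0,0,-7,0,1],[0,0,0,0,-7,0,1],[0,0,0,0,-7,0,1],[0,0,0,0,-7,0,1],[0,0,0,0,-7,0,1],[0,0,0,0,-7,0,1],[0,0,0,0,-3.3,0,1]]' ; python3 -c "
from h import *
show();to((.447,-.3047,.13),84.7)"
```

```text
time_s: 29.8
eef_pos: [0.5512, 0.2493, 0.1341]
eef_rot: [-0.678, 0.678, 0.2, -0.199]
wrist_force: [-0.0, -0.3, -1.6]
opening: 0.332
time_s: 30.47
eef_pos: [0.551, 0.2493, 0.1336]
eef_rot: [-0.521, 0.521, 0.478, -0.478]
wrist_force: [0.2, -0.6, -2.0]
opening: 0.328
t 30.47 pos [551.  249.3 133.6] x [0.086 0.996 0.   ] y [ 0.001  0.    -1.   ] F [ 0.2 -0.6 -2. ] op 0.328 q [ 0.23  0.35  1.61  0.    1.18 -1.26]
shift tool xyz [-560.9    3.4   55.8] turn ty 0.34 q6 -1.26 tilt [0.0009 0.0002]
```

```bash
python3 -m jog '[[-20,-5,2,0,0.3,0,1],[-36,-5,4,0,0,0,1],[-37,0,4,0,0,0,1],[-37,0,4,0,0,0,1],[-37,0,4,0,0,0,1],[-37,0,4,0,0,0,1],[-37,0,4,0,0,0,1],[-37,0,4,0,0,0,1]]' && python3 -m jog '[[-37,0,4,0,0,0,1],[-37,0,4,0,0,0,1],[-37,0,4,0,0,0,1],[-37,0,4,0,0,0,1],[-37,0,4,0,0,0,1],[-37,0,4,0,0,0,1],[-20,0,2,0,0,0,1],[0,0,0,0,0,0,1]]'; python3 -c "
from h import *
show();to((.447,-.3047,.075),84.7)"
```

```text
time_s: 31.13
eef_pos: [0.4935, -0.0261, 0.1438]
eef_rot: [-0.523, 0.524, 0.475, -0.475]
wrist_force: [-0.1, -1.0, -2.3]
opening: 0.33
time_s: 31.8
eef_pos: [0.4438, -0.2674, 0.1441]
eef_rot: [-0.524, 0.526, 0.473, -0.474]
wrist_force: [-0.0, -0.3, -2.7]
opening: 0.329
t 31.8 pos [ 443.8 -267.4  144.1] x [ 0.102  0.995 -0.003] y [ 0.002 -0.003 -1.   ] F [-0.  -0.3 -2.7] op 0.329 q [-0.77  0.15  1.83 -0.    1.16 -2.24]
shift tool xyz [-36.5  69.2  -6.9] turn ty -0.57 q6 -2.24 tilt [ 0.0016 -0.0033]
```

```bash
python3 -m jog '[[-20,0,-3,0,-0.5,0,1],[-13,10,-4,0,0,0,1],[-3,20,0,0,0,0,1],[0,20,0,0,0,0,1],[0,12,0,0,0,0,1],[0,0,0,0,0,0,1],[0,0,0,0,0,0,1]]'; python3 -c "
from h import *
show();to((.447,-.3047,.0587),84.7)"
```

```text
time_s: 32.38
eef_pos: [0.4478, -0.2984, 0.0809]
eef_rot: [0.522, -0.521, -0.477, 0.477]
wrist_force: [0.1, -0.5, -1.6]
opening: 0.328
t 32.38 pos [ 447.8 -298.4   80.9] x [0.089 0.996 0.001] y [-0.001  0.001 -1.   ] F [ 0.1 -0.5 -1.6] op 0.328 q [-0.81  0.29  1.81  0.    1.04 -2.29]
shift tool xyz [-6.4 22.2  0.2] turn ty 0.21 q6 -2.29 tilt [-0.001   0.0012]
```

```bash
python3 -m jog '[[-4,0,0,0,0,0,1],[-2.4,8,0,0,0.2,0,1],[0,6,0,0,0,0,1],[0,0,0,0,0,0,1],[0,0,0,0,0,0,1]]'; python3 -c "
from h import *
show();to((.447,-.3047,.0587),84.7)"
```

```text
time_s: 32.8
eef_pos: [0.447, -0.3055, 0.0667]
eef_rot: [0.523, -0.522, -0.476, 0.476]
wrist_force: [1.3, -0.0, -1.4]
opening: 0.327
t 32.8 pos [ 447.  -305.5   66.7] x [0.093 0.996 0.001] y [-0.001  0.001 -1.   ] F [ 1.3 -0.  -1.4] op 0.327 q [-0.82  0.32  1.81  0.    1.02 -2.3 ]
shift tool xyz [0.7 8.  0.1] turn ty -0.04 q6 -2.3 tilt [-0.0007  0.0008]
```

```bash
python3 -m jog '[[0.7,4,0,0,0,0,1],[0,4,0,0,0,0,1],[0,1.5,0,0,0,0,1],[0,0,0,0,0,0,1]]'; python3 -c "
from h import *
show()"
```

```text
time_s: 33.13
eef_pos: [0.4478, -0.3048, 0.0588]
eef_rot: [0.523, -0.523, -0.476, 0.476]
wrist_force: [-3.2, 4.4, 10.5]
opening: 0.328
t 33.13 pos [ 447.8 -304.8   58.8] x [0.093 0.996 0.   ] y [ 0.  0. -1.] F [-3.2  4.4 10.5] op 0.328 q [-0.82  0.33  1.81  0.    1.   -2.3 ]
```

```bash
python3 -m jog '[[0,0,0,0,0,0,0.2],[0,0,0,0,0,0,0],[0,0,0,0,0,0,-0.2],[0,-20,0,0,0,0,-0.2],[0,-40,0,0,0,0,-0.2],[0,-25,0,0,0,0,-0.2],[25,0,-5,0,0,0,-0.2],[35,0,-8,0,0,0,-0.2]]' ; python3 -m jog '[[37,0,-8,0,0,0,-0.2],[37,0,-8,0,0,0,-0.2],[37,0,-8,0,0,0,-0.2],[37,0,-8,0,0,0,-0.2],[37,0,-8,0,0,0,-0.2],[37,0,-8,0,0,0,-0.2],[37,0,-8,0,0,0,-0.2],[0,0,0,0,7,0,-0.2]]'; python3 -m jog '[[0,0,0,0,7,0,-0.2],[0,0,0,0,7,0,-0.2],[0,0,0,0,7,0,-0.2],[0,0,0,0,7,0,-0.2],[0,0,0,0,7,0,-0.2],[0,0,0,0,7,0,-0.2],[0,0,0,0,7,0,-0.2],[0,0,0,0,7,0,-0.2]]';python3 -m jog '[[0,0,0,0,7,0,-0.2],[0,0,0,0,7,0,-0.2],[0,0,0,0,7,0,-0.2],[0,0,0,0,2.5,0,-0.2],[0,0,0,0,0,0,-0.2]]'; python3 -c "
from h import *
show();to((.629,.252,.009),-1.8)
for n in('top','scene'): cv2.imwrite(f'pics/{n}13.png',camera(n))"
python3 bl.py '[[0.629,0.252,-91.8]]' 13 g; python3 sv.py 13 w "[-.08,0]"
```

```text
time_s: 33.8
eef_pos: [0.4671, -0.2494, 0.1452]
eef_rot: [-0.521, 0.526, 0.475, -0.475]
wrist_force: [0.8, 0.5, -1.0]
opening: 0.596
time_s: 34.47
eef_pos: [0.5469, 0.012, 0.1427]
eef_rot: [0.55, -0.549, -0.446, 0.444]
wrist_force: [-0.6, -0.2, 0.2]
opening: 0.602
time_s: 35.13
eef_pos: [0.5458, 0.0061, 0.1424]
eef_rot: [-0.695, 0.695, 0.131, -0.131]
wrist_force: [0.9, -0.1, -0.0]
opening: 0.599
time_s: 35.55
eef_pos: [0.5458, 0.0061, 0.1424]
eef_rot: [-0.707, 0.707, -0.012, 0.012]
wrist_force: [-0.2, -0.2, 0.4]
opening: 0.595
t 35.55 pos [545.8   6.1 142.4] x [ 0.999 -0.034 -0.   ] y [-0. -0. -1.] F [-0.2 -0.2  0.4] op 0.595 q [-0.21  0.21  1.76 -0.    1.17 -0.17]
shift tool xyz [ 74.9 133.4 248.6] turn ty -0.13 q6 -0.17 tilt [-0.0001 -0.0001]
```

View pics/top_g.png

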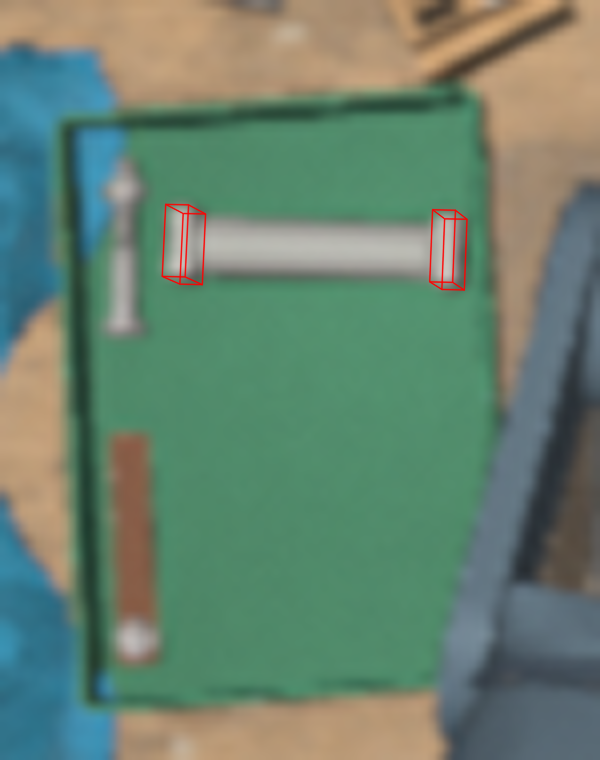

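View pics/scene_w.png

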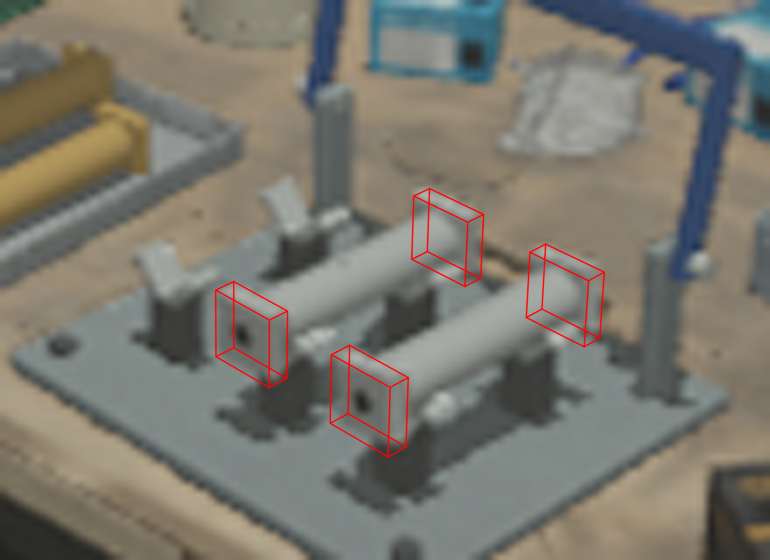

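View pics/top_w.png

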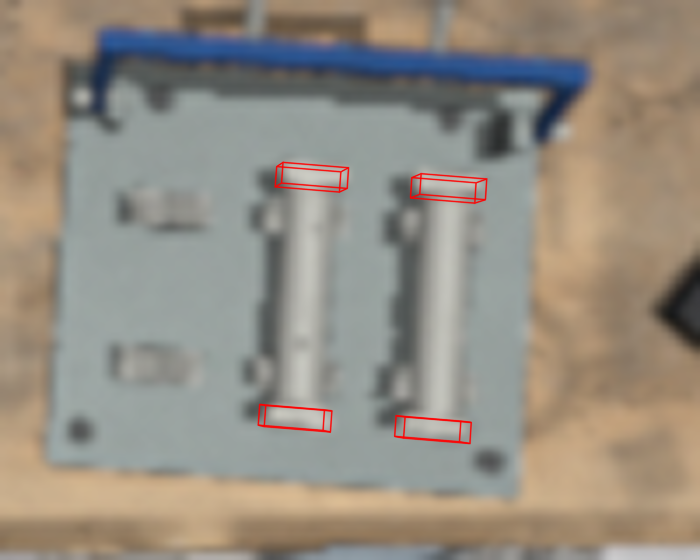

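```bash
python3 -m jog '[[6,0,20,0,0,0,-0.2],[11,0,35,0,0,0,-0.2],[11,0,35,0,0,0,-0.2],[11,0,35,0,0,0,-0.2],[11,0,35,0,0,0,-0.2],[11,0,35,0,0,0,-0.2],[9,0,33,0,0,0,-0.2],[5,0,20,0,0,0,-0.2]]' && python3 -m jog '[[0,0,0,0,0,0,-0.2],[0,0,0,0,0,0,-0.2]]'; python3 -c "
from h import *
show();to((.629,.252,.009),-1.8)"
```

```text
time_s: 36.32
eef_pos: [0.6292, 0.2551, 0.1425]
eef_rot: [0.707, -0.707, 0.01, -0.01]
wrist_force: [-0.6, -0.9, 0.1]
opening: 0.603
time_s: 36.48
eef_pos: [0.6284, 0.2526, 0.142]
eef_rot: [-0.707, 0.707, -0.01, 0.01]
wrist_force: [0.2, -1.2, 0.5]
opening: 0.602
t 36.48 pos [628.4 252.6 142. ] x [ 1.    -0.029 -0.001] y [-0.001 -0.    -1.   ] F [ 0.2 -1.2  0.5] op 0.602 q [ 0.21  0.48  1.4  -0.    1.26  0.24]
shift tool xyz [  0.7 133.   -0.5] turn ty 0.16 q6 0.24 tilt [-0.0005 -0.0004]
```

```bash
python3 -m jog '[[0,30,0,0,0,0,-0.2],[0,35,0,0,0,0,-0.2],[0,35,0,0,0,0,-0.2],[0,22,0,0,0,0,-0.2],[0,9,0,0,0,0,-0.2],[0,2,0,0,0,0,-0.2],[0,0,0,0,0,0,0.2],[0,0,0,0,0,0,0.2]]' && python3 -c "
from h import *
show();to((.629,.252,.0095),-1.8)"
```

```text
time_s: 37.15
eef_pos: [0.6304, 0.2514, 0.0118]
eef_rot: [0.707, -0.707, 0.01, -0.013]
wrist_force: [0.2, -0.3, 0.7]
opening: 0.403
t 37.15 pos [630.4 251.4  11.8] x [ 0.999 -0.032  0.003] y [ 0.003  0.001 -1.   ] F [ 0.2 -0.3  0.7] op 0.403 q [ 0.21  0.65  1.45 -0.    1.04  0.24]
shift tool xyz [-1.4  2.3  0.6] turn ty -0.06 q6 0.24 tilt [0.0032 0.0006]
```

```bash
python3 -m jog '[[-1,2,0,0,0,0,0.3],[0,0,0,0,0,0,1],[0,0,0,0,0,0,1],[0,0,0,0,0,0,1],[0,0,0,0,0,0,1]]' && python3 -c "
from h import *
show()"&& python3 -m jog '[[0,-15,0,0,0,0,1],[0,-30,0,0,0,0,1],[0,-40,0,0,0,0,1],[0,-40,0,0,0,0,1],[0,0,0,0,0,0,1],[0,0,0,0,-7,0,1],[0,0,0,0,-7,0,1],[0,0,0,0,-7,0,1]]' && python3 -m jog '[[0,0,0,0,-7,0,1],[0,0,0,0,-7,0,1],[0,0,0,0,-7,0,1],[0,0,0,0,-7,0,1],[0,0,0,0,-7,0,1],[0,0,0,0,-7,0,1],[0,0,0,0,-7,0,1],[0,0,0,0,-7,0,1]]' ; python3 -m jog '[[0,0,0,0,-7,0,1],[0,0,0,0,-2.5,0,1],[0,0,0,0,0,0,1]]';  python3 -c "
from h import *
show();to((.4544,-.225,.13),84.7)"
```

```text
time_s: 37.57
eef_pos: [0.6302, 0.2519, 0.0107]
eef_rot: [0.707, -0.707, 0.009, -0.013]
wrist_force: [-0.2, -0.7, 5.9]
opening: 0.331
t 37.57 pos [630.2 251.9  10.7] x [ 0.999 -0.032  0.005] y [ 0.005  0.001 -1.   ] F [-0.2 -0.7  5.9] op 0.331 q [ 0.21  0.65  1.45 -0.    1.04  0.24]
time_s: 38.23
eef_pos: [0.6275, 0.2518, 0.134]
eef_rot: [0.697, -0.697, -0.12, 0.12]
wrist_force: [-0.5, -0.1, -2.5]
opening: 0.329
time_s: 38.9
eef_pos: [0.6274, 0.2518, 0.1335]
eef_rot: [-0.559, 0.559, 0.433, -0.433]
wrist_force: [0.4, 0.0, -2.5]
opening: 0.329
time_s: 39.15
eef_pos: [0.6275, 0.2518, 0.1334]
eef_rot: [-0.522, 0.522, 0.477, -0.477]
wrist_force: [-0.1, 0.4, -2.7]
opening: 0.329
t 39.15 pos [627.5 251.8 133.4] x [0.091 0.996 0.   ] y [ 0.  0. -1.] F [-0.1  0.4 -2.7] op 0.329 q [ 0.21  0.49  1.41  0.    1.24 -1.27]
shift tool xyz [-490.6    3.3  128.9] turn ty 0.07 q6 -1.27 tilt [0.0004 0.0001]
```

```bash
python3 -m jog '[[-20,-5,15,0,0,0,1],[-33,-5,18,0,0,0,1],[-34,0,18,0,0,0,1],[-34,0,18,0,0,0,1],[-34,0,18,0,0,0,1],[-34,0,18,0,0,0,1],[-34,0,16,0,0,0,1],[-37,0,8,0,0,0,1]]' && python3 -m jog '[[-37,0,0,0,0,0,1],[-37,0,0,0,0,0,1],[-37,0,0,0,0,0,1],[-37,0,0,0,0,0,1],[-37,0,0,0,0,0,1],[-37,0,0,0,0,0,1],[0,0,0,0,0,0,1],[0,0,0,0,0,0,1]]'; python3 -c "
from h import *
show();to((.4544,-.225,.075),84.7)"
```

```text
time_s: 39.82
eef_pos: [0.4727, 0.0044, 0.1429]
eef_rot: [0.523, -0.523, -0.476, 0.476]
wrist_force: [0.4, 0.1, -2.8]
opening: 0.328
time_s: 40.48
eef_pos: [0.4542, -0.2182, 0.1433]
eef_rot: [-0.524, 0.524, 0.475, -0.475]
wrist_force: [0.6, 0.4, -3.3]
opening: 0.328
t 40.48 pos [ 454.2 -218.2  143.3] x [ 0.098  0.995 -0.001] y [ 0.001 -0.001 -1.   ] F [ 0.6  0.4 -3.3] op 0.328 q [-0.68  0.12  1.86  0.    1.15 -2.16]
shift tool xyz [-6.7 68.3 -0.8] turn ty -0.34 q6 -2.16 tilt [ 0.0009 -0.0006]
```

```bash
python3 -m jog '[[-6,10,-0.8,0,-0.3,0,1],[0,20,0,0,0,0,1],[0,20,0,0,0,0,1],[0,12,0,0,0,0,1],[0,5,0,0,0,0,1],[0,0,0,0,0,0,1],[0,0,0,0,0,0,1]]'; python3 -c "
from h import *
show();to((.4544,-.225,.0587),84.7)"
```

```text
time_s: 41.07
eef_pos: [0.4549, -0.2216, 0.0757]
eef_rot: [0.521, -0.521, -0.478, 0.478]
wrist_force: [0.5, -0.4, -2.7]
opening: 0.327
t 41.07 pos [ 454.9 -221.6   75.7] x [0.087 0.996 0.   ] y [-0.  0. -1.] F [ 0.5 -0.4 -2.7] op 0.327 q [-0.69  0.23  1.9   0.    1.01 -2.17]
shift tool xyz [-3.4 17.   0.2] turn ty 0.33 q6 -2.17 tilt [-0.0001  0.0002]
```

```bash
python3 -m jog '[[-3.4,0,0,0,0.3,0,1],[0,7,0,0,0,0,1],[0,3,0,0,0,0,1],[0,0,0,0,0,0,1]]'; python3 -c "
from h import *
show();to((.4544,-.225,.0587),84.7)"
```

```text
time_s: 41.4
eef_pos: [0.454, -0.2255, 0.0651]
eef_rot: [0.523, -0.522, -0.476, 0.476]
wrist_force: [-0.2, 0.7, -2.2]
opening: 0.327
t 41.4 pos [ 454.  -225.5   65.1] x [0.093 0.996 0.001] y [-0.001  0.001 -1.   ] F [-0.2  0.7 -2.2] op 0.327 q [-0.7   0.25  1.9   0.    0.99 -2.17]
shift tool xyz [ 0.5  6.4 -0.4] turn ty -0.05 q6 -2.17 tilt [-0.0007  0.0006]
```

```bash
python3 -m jog '[[0.5,4,0,0,0,0,1],[0,3,0,0,0,0,1],[0,1.5,0,0,0,0,1],[0,0,0,0,0,0,1]]'; python3 -c "
from h import *
show()"
```

```text
time_s: 41.73
eef_pos: [0.4546, -0.2254, 0.0589]
eef_rot: [0.522, -0.522, -0.476, 0.477]
wrist_force: [-7.3, 3.4, 16.1]
opening: 0.328
t 41.73 pos [ 454.6 -225.4   58.9] x [ 0.092  0.996 -0.   ] y [-0. -0. -1.] F [-7.3  3.4 16.1] op 0.328 q [-0.69  0.27  1.9  -0.    0.98 -2.17]
```

```bash
python3 -m jog '[[0,0,0,0,0,0,0.2],[0,0,0,0,0,0,0],[0,0,0,0,0,0,-0.2],[0,-20,0,0,0,0,-0.2],[0,-40,0,0,0,0,-0.2],[0,-40,0,0,0,0,-0.2],[0,-40,0,0,0,0,-0.2],[0,-40,0,0,0,0,-0.2]]'; python3 -m jog '[[0,-40,0,0,0,0,-0.2],[0,-30,0,0,0,0,-0.2],[0,0,0,0,7,0,-0.2],[0,0,0,0,7,0,-0.2],[0,0,0,0,7,0,-0.2],[0,0,0,0,7,0,-0.2],[0,0,0,0,7,0,-0.2],[0,0,0,0,7,0,-0.2]]';python3 -m jog '[[0,0,0,0,7,0,-0.2],[0,0,0,0,7,0,-0.2],[0,0,0,0,7,0,-0.2],[0,0,0,0,7,0,-0.2],[0,0,0,0,7,0,-0.2],[0,0,0,0,7,0,-0.2],[0,0,0,0,6,0,-0.2],[0,0,0,0,0,0,-0.2]]'; python3 -c "
from h import *
show();to((.6128,-.3159,.30),-5.3)
for n in('top','scene'): cv2.imwrite(f'pics/{n}14.png',camera(n))
im=cv2.imread('pics/top14.png');cv2.imwrite('pics/t14.png',cv2.resize(im[130:280,130:330],None,fx=4,fy=4,interpolation=2))"
python3 sv.py 14 x "[-.08,0,.08]"
```

```text
time_s: 42.4
eef_pos: [0.4541, -0.225, 0.2388]
eef_rot: [0.523, -0.523, -0.476, 0.476]
wrist_force: [0.6, -0.7, 0.8]
opening: 0.597
time_s: 43.07
eef_pos: [0.4544, -0.2252, 0.3069]
eef_rot: [0.659, -0.659, -0.255, 0.255]
wrist_force: [-0.1, -0.3, -0.2]
opening: 0.597
time_s: 43.73
eef_pos: [0.4544, -0.2253, 0.3069]
eef_rot: [0.706, -0.706, 0.034, -0.034]
wrist_force: [0.5, 0.6, 0.4]
opening: 0.6
t 43.73 pos [ 454.4 -225.3  306.9] x [ 0.995 -0.097 -0.   ] y [-0.  0. -1.] F [0.5 0.6 0.4] op 0.6 q [-0.69 -0.03  1.68  0.    1.49 -0.6 ]
shift tool xyz [166.4   6.8 -74.9] turn ty -0.25 q6 -0.6 tilt [-0.0002  0.0002]
```

View pics/scene_x.png

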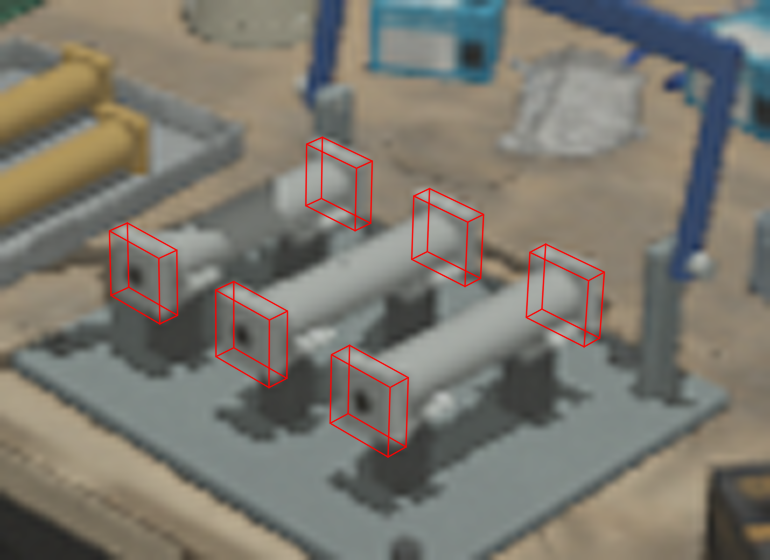

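View pics/t14.png

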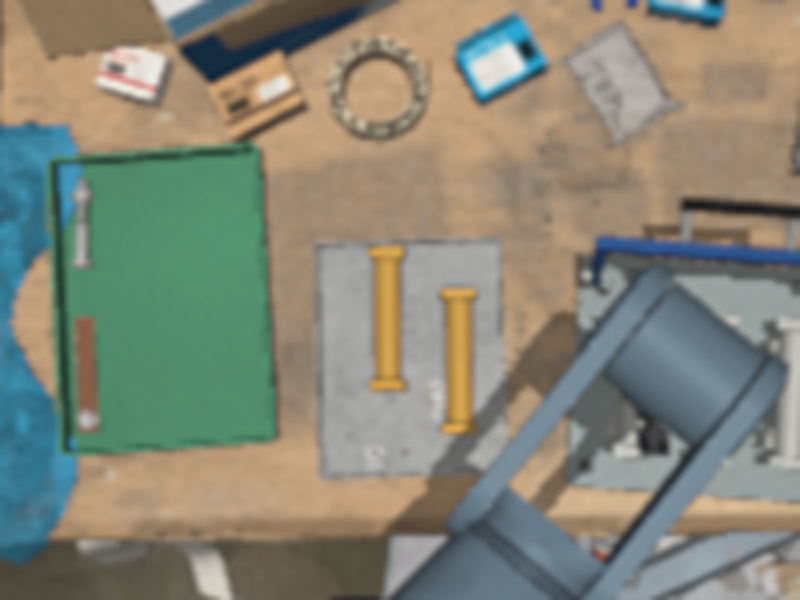

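```bash
python3 -m jog '[[20,0,-10,0,-0.25,0,-0.2],[35,0,-16,0,0,0,-0.2],[35,0,-16,0,0,0,-0.2],[35,0,-16,0,0,0,-0.2],[30,0,-12,0,0,0,-0.2],[11,0,-6,0,0,0,-0.2],[0,0,0,0,0,0,-0.2],[0,0,0,0,0,0,-0.2]]'; python3 -c "
from h import *
show();to((.6128,-.3165,.218),-5.3)"
```

```text
time_s: 44.5
eef_pos: [0.6129, -0.3157, 0.3059]
eef_rot: [0.707, -0.706, 0.031, -0.03]
wrist_force: [0.3, 0.1, -0.1]
opening: 0.599
t 44.5 pos [ 612.9 -315.7  305.9] x [ 0.996 -0.087 -0.002] y [-0.002  0.001 -1.   ] F [ 0.3  0.1 -0.1] op 0.599 q [-0.65  0.39  1.2  -0.    1.56 -0.56]
shift tool xyz [ 0.2 87.9 -0.9] turn ty 0.33 q6 -0.56 tilt [-0.0016  0.0011]
```

```bash
python3 -m jog '[[0,25,-1,0,0.3,0,-0.2],[0,30,0,0,0,0,-0.2],[0,23,0,0,0,0,-0.2],[0,10,0,0,0,0,-0.2],[0,0,0,0,0,0,-0.1],[0,0,0,0,0,0,0.3],[0,0,0,0,0,0,1],[0,0,0,0,0,0,1]]'; python3 -m jog '[[0,0,0,0,0,0,1],[0,0,0,0,0,0,1],[0,0,0,0,0,0,1]]'; python3 -c "
from h import *
show()"
```

```text
time_s: 45.17
eef_pos: [0.6138, -0.3174, 0.222]
eef_rot: [-0.705, 0.707, -0.032, 0.034]
wrist_force: [3.1, 0.3, 7.4]
opening: 0.141
time_s: 45.42
eef_pos: [0.6141, -0.3174, 0.2218]
eef_rot: [-0.705, 0.707, -0.032, 0.034]
wrist_force: [0.7, -0.0, 6.2]
opening: 0.139
t 45.42 pos [ 614.1 -317.4  221.8] x [ 0.996 -0.093  0.004] y [ 0.004 -0.003 -1.   ] F [ 0.7 -0.   6.2] op 0.139 q [-0.65  0.44  1.3   0.    1.4  -0.55]
```

```bash
python3 -m jog '[[-12.5,-4.7,0,0,0,0,1],[-12.9,-3.6,0,0,0,0,1],[-13.1,-2.4,0,0,0,0,1],[-13.3,-1.3,0,0,0,0,1],[-13.3,-0.1,0,0,0,0,1],[-13.3,1.1,0,0,0,0,1],[-13.2,2.2,0,0,0,0,1],[-12.9,3.3,0,0,0,0,1]]' && python3 -m jog '[[-12.6,4.5,0,0,0,0,1],[-12.1,5.5,0,0,0,0,1],[-11.6,6.6,0,0,0,0,1],[-11,7.6,0,0,0,0,1]]' && python3 -c "
from h import *
show()"
```

```text
time_s: 46.08
eef_pos: [0.5109, -0.3088, 0.2292]
eef_rot: [-0.704, 0.708, -0.03, 0.036]
wrist_force: [2.5, -1.4, 12.2]
opening: 0.134
time_s: 46.42
eef_pos: [0.4629, -0.3048, 0.2037]
eef_rot: [-0.704, 0.708, -0.031, 0.035]
wrist_force: [-0.2, -3.1, 7.1]
opening: 0.139
t 46.42 pos [ 462.9 -304.8  203.7] x [ 0.996 -0.094  0.006] y [ 0.005 -0.006 -1.   ] F [-0.2 -3.1  7.1] op 0.139 q [-0.8   0.16  1.69 -0.    1.28 -0.7 ]
```

```bash
python3 -m jog '[[-10.3,8.5,0,0,0,0,1],[-9.5,9.3,0,0,0,0,1],[-8.7,10.1,0,0,0,0,1],[-7.8,10.9,0,0,0,0,1]]' && python3 -m jog '[[-6.8,11.5,0,0,0,0,1],[-5.8,12.1,0,0,0,0,1],[-4.7,12.6,0,0,0,0,1],[0,0,0,0,0,0,1]]' && python3 -c "
from h import *
show()
for n in('top','scene'): cv2.imwrite(f'pics/{n}15.png',camera(n))"
```

```text
time_s: 46.75
eef_pos: [0.4264, -0.3016, 0.1639]
eef_rot: [-0.704, 0.709, -0.032, 0.035]
wrist_force: [-0.7, -5.2, 5.8]
opening: 0.137
time_s: 47.08
eef_pos: [0.4079, -0.3, 0.1253]
eef_rot: [-0.704, 0.708, -0.033, 0.034]
wrist_force: [-1.6, -7.9, -0.9]
opening: 0.136
t 47.08 pos [ 407.9 -300.   125.3] x [ 0.996 -0.094  0.001] y [ 0.001 -0.005 -1.   ] F [-1.6 -7.9 -0.9] op 0.136 q [-0.87  0.15  1.87 -0.    1.11 -0.77]
```

```bash
python3 -m jog '[[-2,7,0,0,0,0,1],[-1.5,6,0,0,0,0,1],[-0.5,2.5,0,0,0,0,1],[0,0,0,0,0,0,1]]' && python3 -c "
from h import *
show()
for n in('top','scene'): cv2.imwrite(f'pics/{n}16.png',camera(n))"; sed -i 's/for yy in(0,.08)/for yy in(-.08,0,.08)/' go.py; python3 go.py .447 -.3047 -5.3 .012 0 y 16
```

```text
time_s: 47.52
eef_pos: [0.4038, -0.2997, 0.1108]
eef_rot: [-0.705, 0.708, -0.033, 0.033]
wrist_force: [-5.8, -7.7, -0.9]
opening: 0.136
t 47.52 pos [ 403.8 -299.7  110.8] x [ 0.996 -0.094 -0.   ] y [-0.001 -0.005 -1.   ] F [-5.8 -7.7 -0.9] op 0.136 q [-0.87  0.17  1.89 -0.    1.08 -0.78]
```

View pics/scene_y.png

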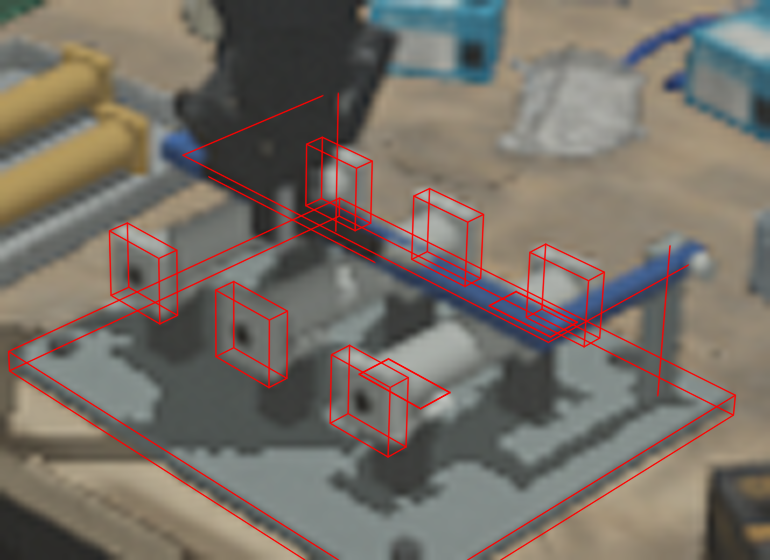

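```bash
python3 -m jog '[[0,2,0,0,0,0,1],[0,0,0,0,0,0,1]]' && python3 -c "
from h import *
show()"; python3 -m jog '[[0,2,0,0,0,0,1],[0,0,0,0,0,0,1]]' && python3 -c "
from h import *
show()"
```

```text
time_s: 47.78
eef_pos: [0.4035, -0.2996, 0.109]
eef_rot: [-0.705, 0.708, -0.034, 0.033]
wrist_force: [-8.6, -7.7, 2.1]
opening: 0.136
t 47.78 pos [ 403.5 -299.6  109. ] x [ 0.996 -0.093 -0.001] y [-0.002 -0.005 -1.   ] F [-8.6 -7.7  2.1] op 0.136 q [-0.87  0.17  1.89 -0.    1.08 -0.78]
time_s: 47.95
eef_pos: [0.403, -0.2996, 0.107]
eef_rot: [-0.705, 0.708, -0.034, 0.032]
wrist_force: [-10.8, -5.4, 3.3]
opening: 0.138
t 47.95 pos [ 403.  -299.6  107. ] x [ 0.996 -0.093 -0.002] y [-0.002 -0.005 -1.   ] F [-10.8  -5.4   3.3] op 0.138 q [-0.87  0.17  1.89 -0.01  1.08 -0.78]
```

```bash
python3 -m jog '[[-1.5,2,0,0,0,0,1],[0,0,0,0,0,0,1]]' && python3 -c "
from h import *
show()"; python3 -m jog '[[0,2,0,0,0,0,1],[0,0,0,0,0,0,1]]' && python3 -c "
from h import *
show()"; python3 -m jog '[[0,2,0,0,0,0,1],[0,0,0,0,0,0,1]]' && python3 -c "
from h import *
show()"
```

```text
time_s: 48.12
eef_pos: [0.4027, -0.2996, 0.1055]
eef_rot: [-0.705, 0.708, -0.033, 0.033]
wrist_force: [-7.5, -5.8, 3.5]
opening: 0.133
t 48.12 pos [ 402.7 -299.6  105.5] x [ 0.996 -0.094  0.001] y [ 0.    -0.005 -1.   ] F [-7.5 -5.8  3.5] op 0.133 q [-0.87  0.17  1.9  -0.    1.07 -0.78]
time_s: 48.28
eef_pos: [0.4026, -0.2997, 0.1047]
eef_rot: [-0.704, 0.708, -0.033, 0.033]
wrist_force: [-9.5, -1.7, 15.9]
opening: 0.137
t 48.28 pos [ 402.6 -299.7  104.7] x [ 0.996 -0.093 -0.   ] y [-0.001 -0.005 -1.   ] F [-9.5 -1.7 15.9] op 0.137 q [-0.87  0.17  1.9  -0.    1.07 -0.78]
time_s: 48.45
eef_pos: [0.4026, -0.2998, 0.1045]
eef_rot: [-0.704, 0.708, -0.033, 0.033]
wrist_force: [-16.6, 2.4, 31.7]
opening: 0.14
t 48.45 pos [ 402.6 -299.8  104.5] x [ 0.996 -0.093 -0.001] y [-0.001 -0.005 -1.   ] F [-16.6   2.4  31.7] op 0.14 q [-0.87  0.18  1.89 -0.    1.07 -0.78]
```

```bash
python3 -m jog '[[-1,-2,0,0,0,0,1],[0,0,0,0,0,0,0.4],[0,0,0,0,0,0,0],[0,0,0,0,0,0,-0.2],[0,0,0,0,0,0,-0.2]]' && python3 -c "
from h import *
show()";  python3 -m jog '[[0,-20,0,0,0,0,-0.2],[0,-40,0,0,0,0,-0.2],[0,-40,0,0,0,0,-0.2],[0,-40,0,0,0,0,-0.2],[-10,-20,35,0,0,0,-0.2],[-10,0,35,0,0,0,-0.2],[0,0,37,0,0,0,-0.2],[0,0,37,0,0,0,-0.2]]';  python3 -m jog '[[0,0,37,0,0,0,-0.2],[0,0,37,0,0,0,-0.2],[0,0,37,0,0,0,-0.2],[0,0,37,0,0,0,-0.2],[0,0,30,0,0,0,-0.2],[0,0,0,0,0,0,-0.2],[0,0,0,0,0,0,-0.2]]'; python3 -c "
from h import *
show()
for n in('top','scene'): cv2.imwrite(f'pics/{n}17.png',camera(n))"; python3 go.py .447 -.3047 -5.3 .012 0 z 17
```

```text
time_s: 48.87
eef_pos: [0.4018, -0.2964, 0.1015]
eef_rot: [0.707, -0.706, 0.033, -0.033]
wrist_force: [0.3, 0.5, -0.2]
opening: 0.597
t 48.87 pos [ 401.8 -296.4  101.5] x [ 0.996 -0.094 -0.001] y [-0.     0.001 -1.   ] F [ 0.3  0.5 -0.2] op 0.597 q [-0.87  0.18  1.9   0.    1.07 -0.78]
time_s: 49.53
eef_pos: [0.3951, -0.1502, 0.2621]
eef_rot: [-0.706, 0.706, -0.034, 0.034]
wrist_force: [1.1, 0.3, 0.1]
opening: 0.594
time_s: 50.12
eef_pos: [0.4119, 0.0273, 0.2616]
eef_rot: [0.706, -0.706, 0.032, -0.031]
wrist_force: [-0.4, -0.1, 0.6]
opening: 0.6
t 50.12 pos [411.9  27.3 261.6] x [ 0.996 -0.09  -0.001] y [-0.001  0.    -1.   ] F [-0.4 -0.1  0.6] op 0.6 q [-0.22 -0.23  1.95  0.    1.43 -0.13]
```

View pics/scene_z.png

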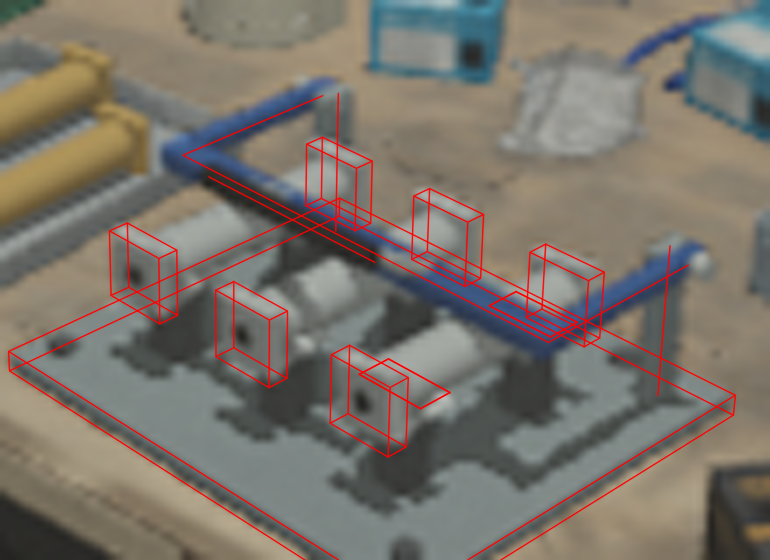

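View pics/top_z.png

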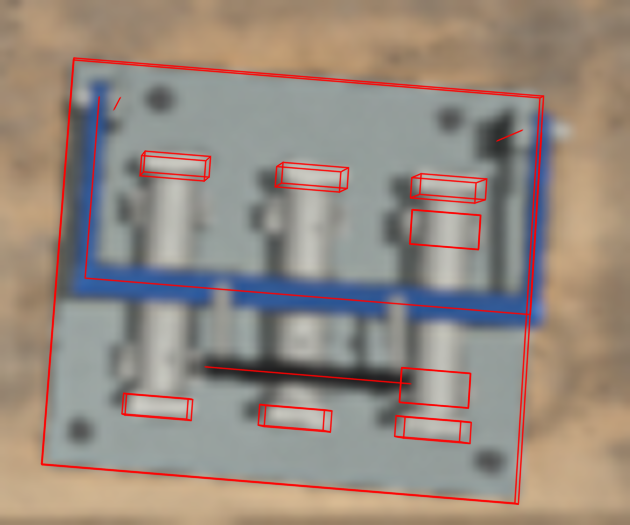

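View pics/top17.png

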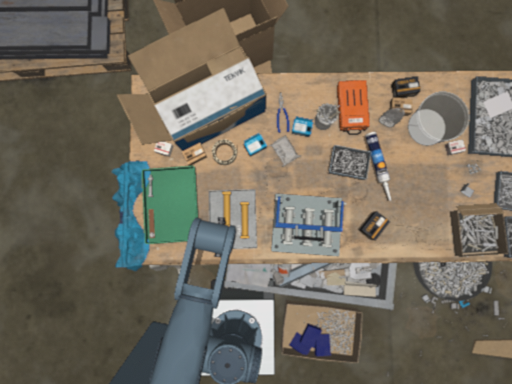

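```bash
python3 -c "
from bench import *
print(hand_in())"
```

```text
the job is handed in; nothing more can be done
None
```

I completed the changeover and handed it in at about 50 s of the 210 s allowed; the hand-in gives no verdict.

- **Frame:** I gripped it by the handle and swung it up to about 1.77 rad. After all blanks were seated I swung it down again. At the end the upward force climbed to about 32 N with the handle barely moving. In both cameras the handle lies on the model's line for 0 rad.
- **Finished shafts:** both lie flat in the tray. The first one I placed was later found about 4 cm further along the tray. I took this to be the announced knock and left it, since it was still well inside the limits.
- **Blanks:** three were present and are now one in each station. The last pictures match the expected seated positions within about a pixel (about 4 mm). That is coarser than the 3 mm limit, so the final seating rests on the V rests centring the shafts and on the contact forces felt as each was lowered.
- **Crate and bystanders:** the strip and the bolt are still in the crate, and the two carton packs look unmoved. The gripper is open, about 26 cm above the bench, touching nothing.

None of the last checks failed. Earlier, the frame turned out to start about 0.36 rad open rather than fully down, which I allowed for. One of my move commands was refused for being out of range and moved nothing. Station 1's contact point was 1.5 mm off my prediction, within the limit.

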